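# Open the fixture guard and square up a power module

### The arm

A 7-joint arm with a two-finger parallel gripper is mounted at the origin on the work surface. World frame = base frame: x ahead of the robot, y to its left, z up, the work surface at z = 0. Lengths are in m, angles in degrees, forces in N, time in s.
With the tool pointing down it reaches from about 0.425 to 0.875 m from the base axis. Payload 4.7 kg.
Tool frame: the origin (TCP) lies on the front face of the gripper's body, between the roots of the fingers; the fingertips stand 70 mm ahead of it and the grasp point (between the pads) lies 51 mm ahead of it; z points along the fingers, y is the direction in which the jaws open and shut (so a half turn about z gives the same grasp; the last joint's range is limited). The gripper opens to 87 mm and grips with 3 to 60 N. Pads are 19 mm wide; open, the fingers measure 117 mm over their backs; the gripper's body (75 mm by 190 mm) begins 51 mm behind the grasp point.
Start: joints at [-74.479, 18.392, -4.016, 83.108, 1.295, 78.541, -3.26], TCP at [0.165, 0.629, 0.292] pointing down, gripper open.
Joint ranges: [-163.93, 163.93], [-17.29, 119.83], [-79.2, 71.16], [3.27, 140.29], [-89.18, 269.18], [5.43, 117.66], [-154.24, 154.24]. Speed limits (degrees/s): [147.25, 147.25, 180, 180, 180, 180, 180].

### API

Orientations are given as [roll, pitch, yaw] about the fixed x, y, z axes, in that order (R = Rz(yaw) Ry(pitch) Rx(roll)).
In Python, from cell import env gives the robot as it stands.
- The arm moves only by the tool drive_tool, never from a script. Its argument "commands" is a list of rows, each a list of 7 numbers: the shift along the tool's x, y, z in cm, then the turn, a rotation vector about the tool's x, y, z in degrees, then the opening, from 0 (shut) to 1 (fully open). In form: [[tx, ty, tz, rx, ry, rz, hand], ...]. A call has 1 to 20 rows; each row shifts and turns the commanded pose from where the row before left it, along the tool's axes as they then stand; what a row does not reach is not made up. A row lasts 1/12 s, in which the tool goes at most 41.7 mm and 7.16 degrees, less where a joint would pass 70% of its speed; a pose out of reach is approached as far as the arm can. A call is refused whole if a number of a shift passes 4.17 or a number of a turn 7.16, either way. A call with a gripper value outside its range is refused whole. The fingers move at their own pace and stop on an object; "force" is the grip in N (left out, the last holds). Time passes only in rows, so rows that do not move let the fingers close. It gives the time, the measured TCP pose, the force and the opening at its end, in the units of the state.
- env.get_obs(): the state, without advancing time (a new reading comes with each control period).
- env.read_camera(name): name is "scene" or "side" or "wrist"; returns a dict with "img" (384x512x3 uint8, blue, green, red), "mtx" (3x3 intrinsics, pixels), "pose" (4x4, takes a point from camera to world coordinates). Camera axes: x right, y down, z forward; pixel columns grow to the right and rows downward; lengths in m; the calibration is good to about 2 mm. The wrist camera is an equidistant fisheye: a pixel r from the principal point sees the ray r / f radians off the axis. A picture is of the moment at which its call begins. There is no depth.
- env.sign_off(): hands the job in, once; it reports no verdict.
The state is a dict: "time_s": time; "qpos": joint angles; "joint_velocities": joint speeds; "effort": joint torques, N m; "tool_pos": TCP position; "tool_rot": TCP orientation; "force": force on the tool from outside, world axes, zero at the start; "wrist_torque": the same for the moment, N m; "grip_width": finger opening in m.
Only numpy, scipy, OpenCV 4.12 (cv2) and the standard library are available. Lean on these libraries where they do the work, as an engineer would, in place of code of your own. Each camera call takes 0.05 s, during which the arm holds its last target.

### The job

Swing the clear guard of the checking fixture up and over until it stays open by itself, then take the flat power module out of the three-lane tray and lay it between the fixture's rails, long edge towards the far fence, without dropping it. Then, holding the pusher by its handle, nudge the module with the blade until it touches both the far fence and the left rail squarely, and lay the pusher back on the bench, clear of the fixture. Leave the guard open and do not disturb the transformers, reel, bottle or screwdriver.

Things in the scene. Friction and masses are not known exactly. Their poses are not given: they have to be found in the camera images.
- fixture: Fixed checking fixture; origin on the bench, x away from the robot (towards fence and hinge), y left. Base plate 180 x 140 x 12 mm, from x=-85 to +95 mm. On it stand a steel far fence (inner face x=+45 mm) and left and right rails (inner faces y=+44 and -44 mm, from x=-40 mm to the fence), all 20 mm high above the plate. Open towards the robot. Yaw up to 0.2 rad.
- corner (a point): Square inner corner on the bed (top of the base plate, 12 mm above the bench) where the far fence meets the left rail. Axes as the fixture's: x=0 is the fence's inner face, y=0 the left rail's inner face; the module goes on their -x, -y side. The right rail's inner face is y=-88 mm: the 88 mm channel is too narrow for fingers at both ends of the module.
- guard (a joint): Angle of the hinged guard (clear panel in an aluminium frame, 116 mm wide, 0.25 kg): 0 = shut, level, over the bed; about 1.57 = upright, the balance point; 1.92 (110 deg) = resting open on its stop, leaning away from the robot. Nearly free hinge: let go before upright it falls shut, past upright it falls open.
- guard_hinge (a point): Middle of the guard's hinge axis, at the fixture's far side (fixture x=+95, y=0; 50 mm beyond the fence's inner face), 52 mm above the bench (40 mm above the bed). The axis is the fixture's y. Axes turn with the guard.
- guard_handle (a point): Middle of the guard's handle: round steel bar 10 mm thick, 90 mm long along the fixture's y, in the guard's plane, 35 mm (centre) beyond its frame and 180 mm from the hinge axis. Shut: level, 52 mm above the bench, on the robot's side. At angle a: 180*cos(a) mm from the hinge towards the robot, 180*sin(a) mm above it. Pinched from above across fixture x, it turns between the fingers.
- tray: Fixed black three-lane tray on the bench, 74 x 160 mm, origin under its centre. Lanes run along its x, side by side along its y at y = -52, 0 and +52 mm; floor 4 mm above the bench; lane walls 4 mm thick, tops 22 mm above the bench; lane ends open. Lies left or right of the fixture.
- module_center (a point): Centre of the flat power module: aluminium plate 66 (x) x 44 (y) x 10 mm, green board and low parts 3 mm high on top (not for gripping), 0.12 kg. Lies in a tray lane, long side along it, 2 mm from the lane walls: grip it there by its ends only. In the fixture its long side goes across the channel, held across its 44 mm: so put it down between, e.g. on the pad. Either end may be left.
- pusher_grip (a point): Point to hold the pusher by, in its handle, 7 mm above its underside. A straight bar lying along its x, 170 mm long, 0.05 kg: black handle 90 x 16 (y) x 14 mm high, from 60 mm behind this point to 30 mm ahead, then a white blade 80 mm long, 8 mm wide (y), 12 mm high, to +x; undersides flush. Lies on the bench on the other side of the fixture from the tray.
- pusher_tip (a point): Middle of the end face of the pusher's blade, 110 mm ahead of pusher_grip, 6 mm above its underside; +x points out of the blade.
- pad: Black rubber put-down pad fixed on the bench, 100 x 110 x 3 mm thick, origin at the centre of its underside; empty.
- transformer_a_center (a point): Bystander: transformer in another tray lane, 62 x 42 mm, 38 mm high, centre 23 mm above the bench, 0.25 kg.
- transformer_b_center (a point): Bystander: the other transformer, same size.
- reel: Bystander: solder reel standing on its flange, 56 mm wide, 40 mm high, origin under its centre.
- bottle: Bystander: white bottle, 54 mm wide, 140 mm high, origin under its centre.
- driver: Bystander: screwdriver lying on the bench, about 150 mm long along its x.
Not all that is in view belongs to the job. Of the things that look like the pad, the middle-sized one is meant.

How it is judged:
By the outcome, as a careful person would: the job done as asked, in the order asked, and still so for the second after the job is handed in, with the robot touching nothing.
It also fails if it takes over 72 s, if anything falls off the work surface, if the arm or the gripper's body presses on something with over 40 N, if the wrist force passes 120 N, or if a joint passes its speed limit or range.

## Working session

There is one attempt and no reset: what is moved stays moved. The work goes in short steps, Python scripts to look and compute and a tool call to move; the robot and the scene stay as the last step left them, time stands still between calls to the robot, and variables do not carry over. Pictures are saved under pics/ and viewed, and the job is handed in when it is done.

Besides the shell and the picture viewer there is one more tool, called after "Emit:" by a JSON object that holds its "fn" and its "kwargs", one argument or row to a line. drive_tool: Moves the arm, as the interface text tells. Its arguments: {"type":"object","properties":{"commands":{"type":"array"},"force":{"type":"number"}},"required":["commands"]}

```bash
ls; mkdir -p pics
python3 - <<'E'
from cell import env
import cv2
o=env.get_obs()
print({k:o[k] for k in('time_s','tool_pos','tool_rot','force','grip_width')})
for n in('scene','side','wrist'):
    c=env.read_camera(n); cv2.imwrite(f'pics/{n}0.png',c['img']); print(n,c['mtx'].tolist(),c['pose'].round(4).tolist())
E
```

```text
pics
{'time_s': 0.0, 'tool_pos': array([0.16504788, 0.62826711, 0.29116433]), 'tool_rot': array([-1.79892175e+02,  6.68922418e-03,  1.65286577e+02]), 'force': array([0.22247652, 0.38032503, 0.00308938]), 'grip_width': 0.08690129531305438}
scene [[371.8029028998825, 0.0, 252.88401756815122], [0.0, 371.8029028998825, 188.59082752604408], [0.0, 0.0, 1.0]] [[0.7815, 0.4881, -0.3886, 0.947], [0.6239, -0.6105, 0.4879, -0.5563], [0.0009, -0.6237, -0.7816, 0.8594], [0.0, 0.0, 0.0, 1.0]]
side [[351.31745334268396, 0.0, 252.26481968562004], [0.0, 351.31745334268396, 186.92606691103632], [0.0, 0.0, 1.0]] [[-0.9553, -0.1441, 0.2582, 0.3064], [-0.2956, 0.4821, -0.8247, 0.6431], [-0.0057, -0.8642, -0.5031, 0.521], [0.0, 0.0, 0.0, 1.0]]
wrist [[297.3186396354542, 0.0, 250.6955590177513], [0.0, 297.3186396354542, 192.76358011064826], [0.0, 0.0, 1.0]] [[0.2536, 0.9213, 0.2948, 0.0835], [0.9673, -0.2409, -0.0792, 0.6506], [-0.002, 0.3053, -0.9523, 0.3822], [0.0, 0.0, 0.0, 1.0]]
```

View pics/scene0.png

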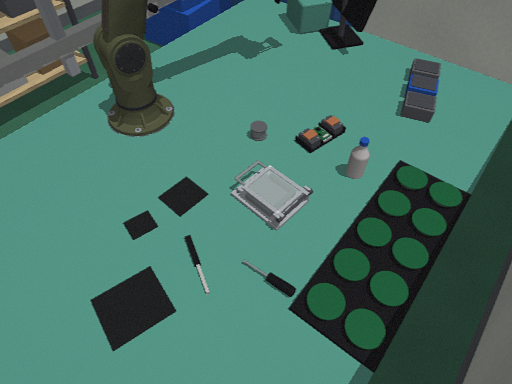

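View pics/side0.png

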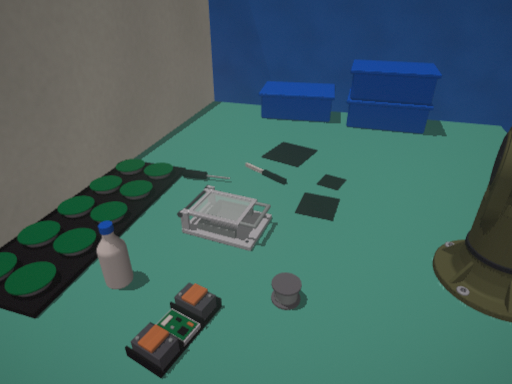

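View pics/wrist0.png

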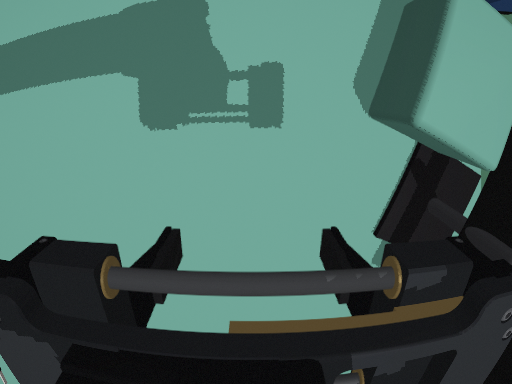

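The scene view shows the tray at about (320,132), the fixture at (272,193), the pusher at (197,264) and the screwdriver at (268,278). There are three pad-like squares: small (140,225), middle (183,196) and large (133,307). Next I'll enlarge these and measure them.

```bash
cat > h.py <<'E'
import numpy as np, cv2
from scipy.spatial.transform import Rotation as R
def ray(c,u,v,fish=False):
    K=c['mtx']; P=c['pose']
    x=(u-K[0,2])/K[0,0]; y=(v-K[1,2])/K[1,1]
    if fish:
        r=np.hypot(x,y); d=np.array([x/r*np.sin(r),y/r*np.sin(r),np.cos(r)]) if r>1e-9 else np.array([0,0,1.])
    else: d=np.array([x,y,1.])
    return P[:3,3],P[:3,:3]@(d/np.linalg.norm(d))
def onz(c,u,v,z,fish=False):
    o,d=ray(c,u,v,fish); return o+d*(z-o[2])/d[2]
def proj(c,p,fish=False):
    q=c['pose'][:3,:3].T@(np.asarray(p)-c['pose'][:3,3]); K=c['mtx']
    if fish:
        r=np.hypot(q[0],q[1]); th=np.arctan2(r,q[2]); s=th/r; return np.array([K[0,0]*q[0]*s+K[0,2],K[1,1]*q[1]*s+K[1,2]])
    return np.array([K[0,0]*q[0]/q[2]+K[0,2],K[1,1]*q[1]/q[2]+K[1,2]])
def tri(rs):
    A=np.zeros((3,3));b=np.zeros(3)
    for o,d in rs:
        M=np.eye(3)-np.outer(d,d);A+=M;b+=M@o
    p=np.linalg.solve(A,b); return p,[np.linalg.norm((np.eye(3)-np.outer(d,d))@(p-o)) for o,d in rs]
def crop(img,x0,y0,w,h,s,name):
    im=cv2.resize(img[y0:y0+h,x0:x0+w],None,fx=s,fy=s,interpolation=cv2.INTER_CUBIC)
    st=10
    for u in range((x0+st-1)//st*st,x0+w,st):
        cv2.line(im,((u-x0)*s,0),((u-x0)*s,4),(0,0,255),1)
        if u%20==0: cv2.putText(im,str(u),((u-x0)*s,14),0,.35,(0,0,255),1)
    for v in range((y0+st-1)//st*st,y0+h,st):
        cv2.line(im,(0,(v-y0)*s),(4,(v-y0)*s),(0,0,255),1)
        if v%20==0: cv2.putText(im,str(v),(6,(v-y0)*s+4),0,.35,(0,0,255),1)
    cv2.imwrite(name,im)
E
python3 - <<'E'
from cell import env
from h import *
import pickle
s=env.read_camera('scene'); d=env.read_camera('side'); pickle.dump((s,d),open('c0.pkl','wb'))
crop(s['img'],222,150,100,85,7,'pics/sfix.png')
crop(d['img'],170,180,110,70,7,'pics/dfix.png')
crop(s['img'],120,170,160,130,4,'pics/spads.png')
crop(d['img'],120,270,190,105,4,'pics/dtray.png')
# dark blobs on bench
for n,c in(('scene',s),('side',d)):
    hsv=cv2.cvtColor(c['img'],cv2.COLOR_BGR2HSV); m=(hsv[...,2]<50).astype(np.uint8)
    k,l,st,ce=cv2.connectedComponentsWithStats(m)
    for i in range(1,k):
        if 60<st[i,4]<9000:
            cn=cv2.findContours((l==i).astype(np.uint8),0,1)[0][0]
            b=cv2.boxPoints(cv2.minAreaRect(cn)); ap=cv2.approxPolyDP(cn,0.04*cv2.arcLength(cn,True),True)[:,0]
            print(n,st[i,4],ce[i].round(), onz(c,*ce[i],0.003).round(3),[onz(c,*p,0.003)[:2].round(3).tolist() for p in ap] if len(ap)==4 else '')
E
```

```text
scene 82 [70. 12.] [-0.825  0.275  0.003] 
scene 531 [140.  17.] [-0.532  0.451  0.003] 
scene 1558 [348.  23.] [0.256 1.012 0.003] 
scene 780 [130.  59.] [-0.291  0.193  0.003] 
scene 77 [89. 62.] [-0.403  0.075  0.003] 
scene 81 [103.  58.] [-0.381  0.13   0.003] 
scene 360 [130.  97.] [-0.097  0.031  0.003] 
scene 351 [318. 137.] [0.554 0.283 0.003] 
scene 974 [183. 196.] [ 0.379 -0.17   0.003] [[0.335, -0.113], [0.328, -0.216], [0.419, -0.224], [0.429, -0.121]]
scene 528 [140. 225.] [ 0.359 -0.313  0.003] [[0.339, -0.271], [0.32, -0.337], [0.379, -0.355], [0.398, -0.287]]
scene 170 [192. 250.] [ 0.525 -0.281  0.003] [[0.487, -0.253], [0.485, -0.266], [0.563, -0.309], [0.561, -0.292]]
scene 113 [504. 272.] [1.177 0.162 0.003] 
scene 3776 [132. 307.] [ 0.522 -0.477  0.003] [[0.476, -0.381], [0.432, -0.527], [0.564, -0.566], [0.606, -0.419]]
scene 300 [281. 284.] [ 0.761 -0.214  0.003] 
scene 150 [469. 356.] [ 1.178 -0.092  0.003] 
side 1393 [487. 221.] [-0.039 -0.212  0.003] [[-0.261, -0.884], [0.033, -0.097], [-0.038, -0.016], [0.015, -0.095]]
side 6063 [ 77. 242.] [0.887 0.152 0.003] [[0.742, -0.226], [1.038, -0.194], [1.04, 0.221], [0.89, 0.351]]
side 74 [508. 200.] [-0.119 -0.338  0.003] [[-0.145, -0.408], [-0.093, -0.275], [-0.11, -0.315], [-0.119, -0.312]]
side 1393 [176. 340.] [0.544 0.319 0.003]
```

View pics/sfix.png

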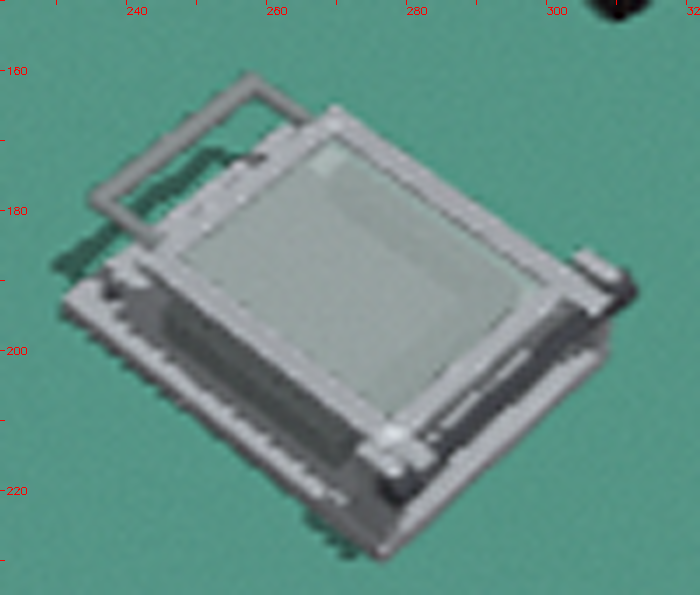

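View pics/dfix.png

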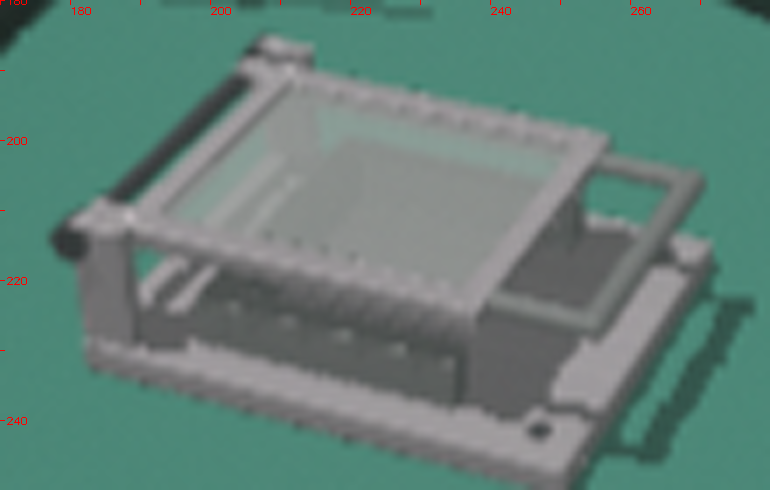

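View pics/spads.png

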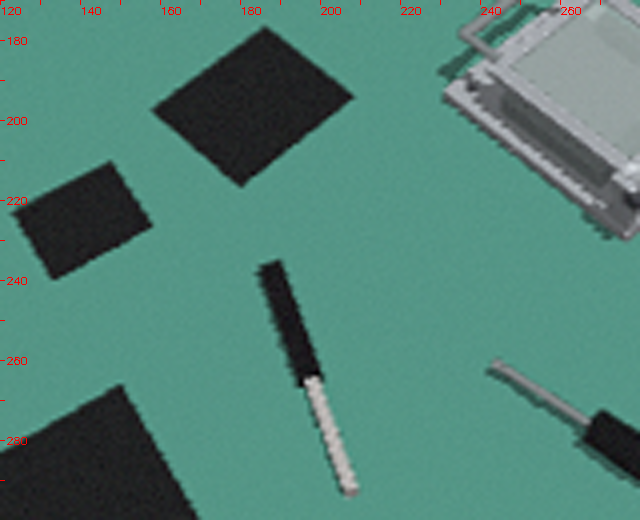

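View pics/dtray.png

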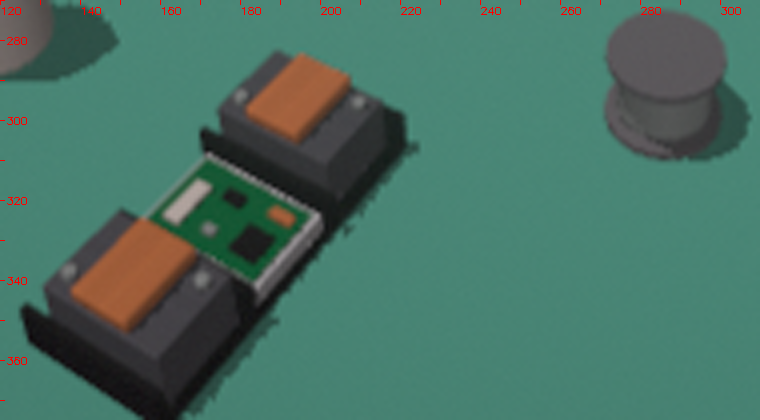

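Run:
```python
from h import *
import pickle
s,d=pickle.load(open('c0.pkl','rb'))
# handle bar outer corners
for a,b,n in(((257.5,161.5),(255,225.5),'handle L'),((235.5,178),(269,206),'handle R'),((231,193),(271.3,214.5),'plate near-right'),((269,165.5),(237,225),'guard frame near-left'),((246,186),(256,200),'frame near-right')):
    p,e=tri([ray(s,*a),ray(d,*b)]); print(n,p.round(4),np.round(e,4))
print('plate far-right',onz(s,275.5,227,.012)); print('plate near-left',onz(d,251,247,.012)); print('plate far-left side',onz(d,182.5,229,.012)); print('plate near-right',onz(s,231,193,.012),onz(d,271.3,214.5,.012)); print('plate far-left sc',onz(s,308,201,.012))
# module top corners side (z=.014 plate top; tray floor 4+10=14)
for p in((171.5,308),(199,324),(183,342)): print('mod',onz(d,*p,.014))
# pusher
for n,p,z in(('tip',(206,293),.008),('handle back',(187.5,236),.01),('handle/blade',(196.5,265),.012)): print(n,onz(s,*p,z))
for v in np.arange(0):pass
```

```text
handle L [0.4915 0.0361 0.0517] [0.0008 0.0008]
handle R [ 0.4818 -0.052   0.0503] [0.0001 0.0001]
plate near-right [ 0.4828 -0.0774  0.0077] [0.0013 0.0013]
guard frame near-left [0.5292 0.045  0.0518] [0.0008 0.0008]
frame near-right [ 0.5215 -0.0597  0.0543] [0.0045 0.0045]
plate far-right [ 0.65586481 -0.09273866  0.012     ]
plate near-left [0.49177898 0.06336702 0.012     ]
plate far-left side [0.66846981 0.04761471 0.012     ]
plate near-right [ 0.48647928 -0.07953356  0.012     ] [ 0.48030682 -0.07239699  0.012     ]
plate far-left sc [0.67611266 0.03520025 0.012     ]
mod [0.57790316 0.26857492 0.014     ]
mod [0.51590095 0.28561489 0.014     ]
mod [0.52619438 0.32532979 0.014     ]
tip [ 0.63549556 -0.34471306  0.008     ]
handle back [ 0.4896051  -0.26010268  0.01      ]
handle/blade [ 0.56813661 -0.30687166  0.012     ]
```

Run:
```python
from h import *
import pickle
s,d=pickle.load(open('c0.pkl','rb'))
crop(s['img'],290,105,65,55,10,'pics/stray.png')
crop(d['img'],240,155,60,35,10,'pics/dpush.png')
crop(s['img'],180,230,35,70,8,'pics/spush.png')
```

```text
(no output)
```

View pics/stray.png

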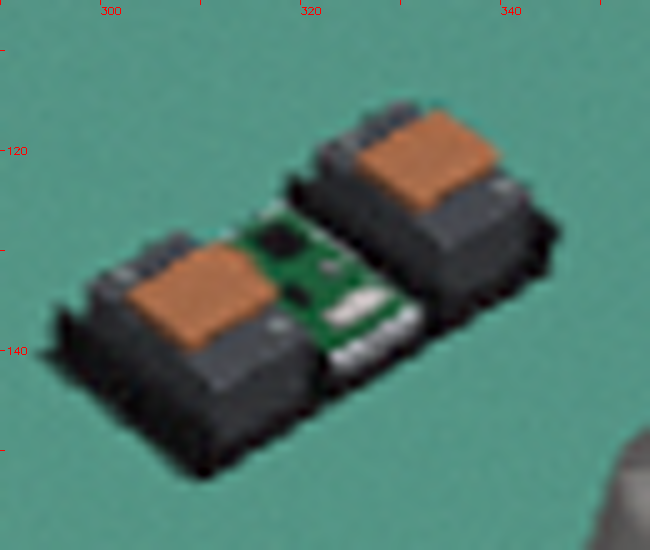

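View pics/dpush.png

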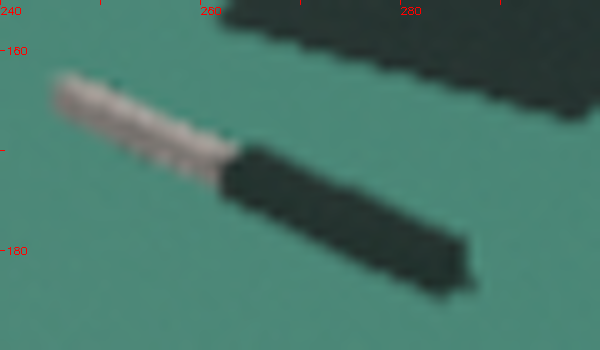

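View pics/spush.png

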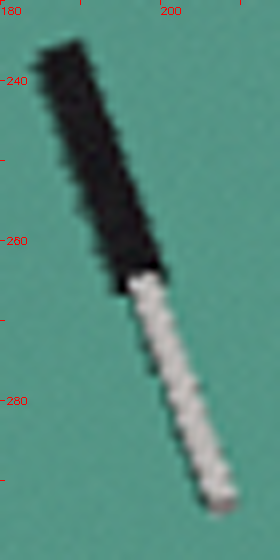

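The module is the green board in the middle lane, at scene (318,133) and side (180,325), with a transformer on each side. The pad meant is the middle one at (183,196), about 100x100 mm. The pusher's handle end is at (187,236) and its tip at (206,293), and its white blade tells it apart from the grey-shanked screwdriver. The fixture origin is about (0.570,-0.014) with a yaw of about -5.3°. Next I'll write a planner and swing over the tray for a wrist view.

```bash
cat > plan.py <<'E'
import numpy as np
from scipy.spatial.transform import Rotation as R
# waypoint: (x,y,z,yaw, n or None, arc?) tool down
def rot(yaw,roll=180,pitch=0): return R.from_euler('xyz',[roll,pitch,yaw],degrees=True)
def cur():
    from cell import env
    o=env.get_obs(); return o['tool_pos'],R.from_euler('xyz',o['tool_rot'],degrees=True)
def steps(p,r,wps,hand=1,vmax=4.0,wmax=7.0,start=True):
    """wps: list of (pos, Rotation, polar) ; returns rows"""
    rows=[]
    for w in wps:
        tp,tr=np.array(w[0],float),w[1]; polar=len(w)>2 and w[2]; v=(w[3] if len(w)>3 else vmax)
        ang=np.degrees((r.inv()*tr).magnitude()); L=np.linalg.norm(tp-p)*100
        if polar:
            a0=np.arctan2(p[1],p[0]);a1=np.arctan2(tp[1],tp[0]);L=max(L,max(np.hypot(*p[:2]),np.hypot(*tp[:2]))*abs(a1-a0)*100)
        n=int(max(1,np.ceil(L/v-1e-6),np.ceil(ang/wmax-1e-6)))
        rv=(r.inv()*tr).as_rotvec(); p0=p;r0=r;cp=p.copy();cr=r
        for i in range(1,n+1):
            t=i/n
            if polar:
                a=a0+(a1-a0)*t; rad=np.hypot(*p0[:2])*(1-t)+np.hypot(*tp[:2])*t; q=np.array([rad*np.cos(a),rad*np.sin(a),p0[2]*(1-t)+tp[2]*t])
            else: q=p0*(1-t)+tp*t
            qr=r0*R.from_rotvec(rv*t)
            tx=np.round(cr.inv().apply(q-cp)*100,2); rt=np.round((cr.inv()*qr).as_rotvec(degrees=True),1)
            rows.append([*(tx+0.),*(rt+0.),hand]); cp=cp+cr.apply(tx/100); cr=cr*R.from_rotvec(rt,degrees=True)
        p,r=cp,cr
    return rows
def show(rows):
    print(len(rows)); print('['+','.join('['+','.join(f'{x:g}' for x in r)+']' for r in rows)+']')
E
python3 - <<'E'
from plan import *
p,r=cur()
a=np.radians(32);rad=.56
show(steps(p,r,[((rad*np.cos(a),rad*np.sin(a),.30),rot(32+90),True)]))
E
```

```text
13
[[-3.73,-0.8,-0.06,0,0,3.3,1],[-3.7,-0.8,-0.07,0,0,3.4,1],[-3.65,-0.8,-0.06,0,0,3.3,1],[-3.62,-0.79,-0.06,0,0,3.3,1],[-3.57,-0.8,-0.06,0,0,3.4,1],[-3.53,-0.79,-0.06,0,0,3.3,1],[-3.5,-0.79,-0.06,0,0,3.3,1],[-3.45,-0.79,-0.07,0,0,3.3,1],[-3.41,-0.8,-0.06,0,0,3.4,1],[-3.37,-0.78,-0.06,0,0,3.3,1],[-3.34,-0.79,-0.06,0,0,3.3,1],[-3.29,-0.79,-0.06,0,0,3.4,1],[-3.25,-0.78,-0.06,0,0,3.3,1]]
```

Emit:
{"fn": "drive_tool", "kwargs": {
  "commands": [
    [-3.7,-0.8,-0.06,0,0,3.3,1],
    [-3.7,-0.8,-0.06,0,0,3.3,1],
    [-3.65,-0.8,-0.06,0,0,3.3,1],
    [-3.6,-0.8,-0.06,0,0,3.3,1],
    [-3.55,-0.8,-0.06,0,0,3.4,1],
    [-3.5,-0.8,-0.06,0,0,3.3,1],
    [-3.5,-0.8,-0.06,0,0,3.3,1],
    [-3.45,-0.8,-0.06,0,0,3.3,1],
    [-3.4,-0.8,-0.06,0,0,3.4,1],
    [-3.35,-0.8,-0.06,0,0,3.3,1],
    [-3.3,-0.8,-0.06,0,0,3.3,1],
    [-3.3,-0.8,-0.06,0,0,3.4,1],
    [-3.2,-0.8,-0.06,0,0,3.3,1]
  ]
}}

```text
time_s: 1.33
tool_pos: [0.474, 0.2961, 0.3001]
tool_rot: [180.0, 0.0, 121.9]
force: [0.1, 0.1, 0.1]
grip_width: 0.0871
```

Run:
```python
from cell import env
from h import *
import pickle
o=env.get_obs(); print(o['time_s'],o['tool_pos'],o['tool_rot'],o['qpos'])
w=env.read_camera('wrist'); pickle.dump(w,open('w1.pkl','wb')); cv2.imwrite('pics/w1.png',w['img'])
```

```text
1.3333 [0.47400985 0.29608468 0.3000503 ] [1.79983678e+02 8.66823122e-03 1.21890265e+02] [-48.96798963   6.93849163  15.57972748  96.29307243  -1.89878013
  77.0118339   -1.18023251]
```

View pics/w1.png

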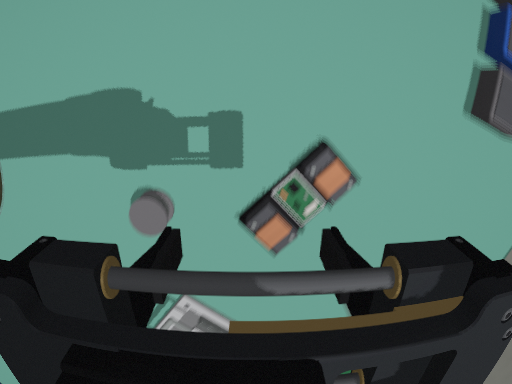

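The wrist view shows the tray with the module at about (300,197), the reel at (151,212) and the fixture at (195,320). I'll enlarge the module.

Run:
```python
from h import *
import pickle
w=pickle.load(open('w1.pkl','rb'))
crop(w['img'],232,130,135,130,5,'pics/w1tray.png')
```

```text
(no output)
```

View pics/w1tray.png

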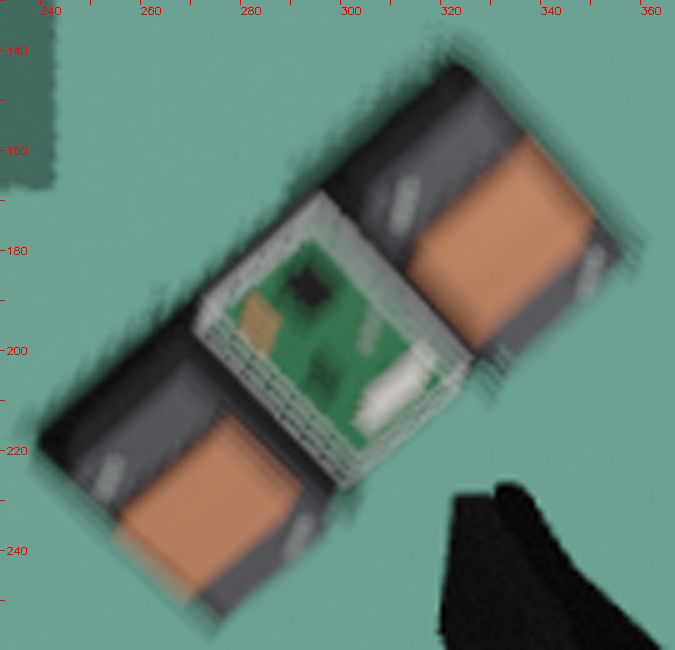

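Run:
```python
from h import *
import pickle
w=pickle.load(open('w1.pkl','rb'))
P=[onz(w,*p,.014,True)[:2] for p in((295.5,169),(270,195.5),(299.5,227),(324.5,202))]
print(np.round(P,4), np.mean(P,0))
for i in range(4): 
    v=P[(i+1)%4]-P[i]; print(np.linalg.norm(v).round(4),np.degrees(np.arctan2(v[1],v[0])).round(1))
s,d=pickle.load(open('c0.pkl','rb'))
for n,p in(('far-left end',(331.5,137)),('R end',(323.5,142)),('nearL',(317.5,125.5))): print(n,onz(s,*p,.014))
# tray outer corners side view
for p in((222,308),(163,375)): print(onz(d,*p,.0))
```

```text
[[0.526  0.3245]
 [0.5174 0.2761]
 [0.5782 0.2591]
 [0.5866 0.308 ]] [0.55205503 0.29194264]
0.0492 -100.1
0.0631 -15.6
0.0496 80.3
0.0628 164.7
far-left end [0.5928583  0.30084979 0.014     ]
R end [0.58476831 0.26459772 0.014     ]
nearL [0.52705298 0.31951254 0.014     ]
[0.49573395 0.23096205 0.        ]
[0.53539677 0.37749491 0.        ]
```

Run:
```python
from plan import *
p,r=cur()
show(steps(p,r,[((.4855,-.0065,.20),rot(84.7),True)],hand=.3))
```

```text
8
[[-3.8,-1.04,1.28,0,0,4.6,0.3],[-3.75,-1,1.27,0,0.1,4.5,0.3],[-3.7,-0.96,1.27,0,0,4.6,0.3],[-3.64,-0.93,1.27,0,0,4.5,0.3],[-3.59,-0.89,1.27,0.1,0.1,4.6,0.3],[-3.54,-0.85,1.26,0,0,4.6,0.3],[-3.49,-0.81,1.26,0,0,4.5,0.3],[-3.43,-0.79,1.26,0,0.1,4.6,0.3]]
```

Emit:
{"fn": "drive_tool", "kwargs": {
  "commands": [
    [-3.8,-1.0,1.25,0,0,4.6,0.3],
    [-3.75,-1,1.25,0,0,4.5,0.3],
    [-3.7,-0.95,1.25,0,0,4.6,0.3],
    [-3.65,-0.95,1.3,0,0,4.6,0.3],
    [-3.6,-0.9,1.3,0,0,4.6,0.3],
    [-3.55,-0.85,1.3,0,0,4.6,0.3],
    [-3.5,-0.8,1.25,0,0,4.6,0.3],
    [-3.45,-0.8,1.25,0,0,4.6,0.3],
    [0,0,0,0,0,0,0.3]
  ]
}}

```text
time_s: 2.13
tool_pos: [0.4825, -0.0042, 0.1964]
tool_rot: [-179.7, 0.2, 84.7]
force: [0.6, -0.6, 0.3]
grip_width: 0.0351
```

Run:
```python
from cell import env
from h import *
import pickle
o=env.get_obs(); print(o['time_s'],o['tool_pos'],o['tool_rot'],o['grip_width'])
w=env.read_camera('wrist'); pickle.dump(w,open('w2.pkl','wb')); cv2.imwrite('pics/w2.png',cv2.resize(w['img'],(768,576)))
d=env.read_camera('side'); crop(d['img'],160,130,130,120,6,'pics/d2.png')
```

```text
2.1333 [ 0.48254693 -0.00415602  0.19636427] [-179.74703556    0.20006088   84.65651994] 0.0350850023472076
```

View pics/w2.png

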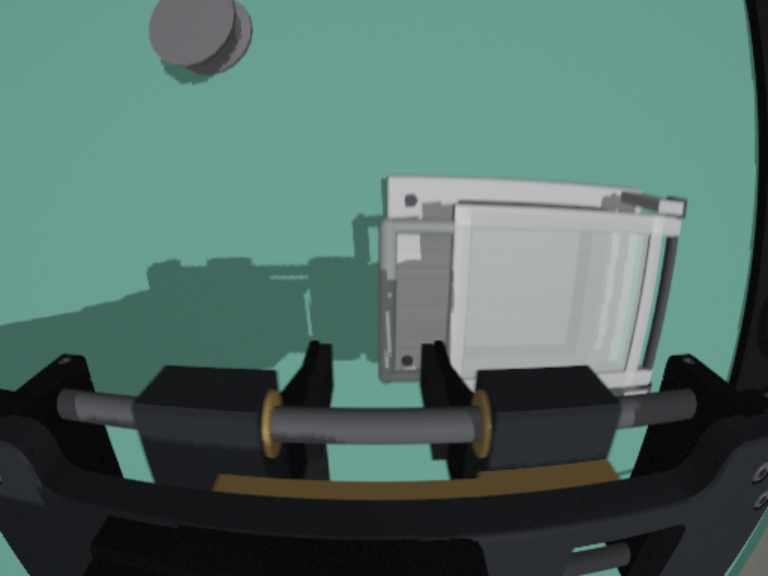

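View pics/d2.png

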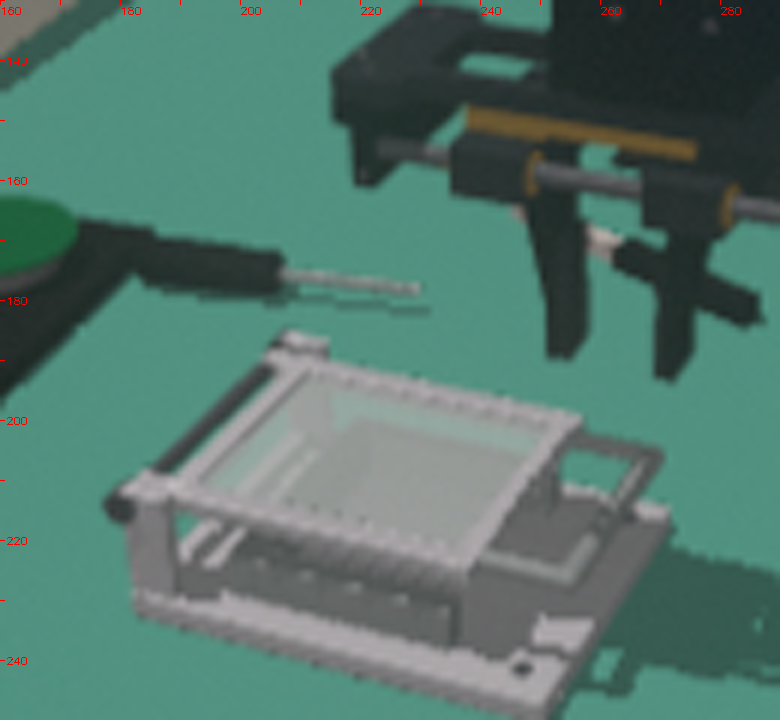

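Run:
```python
from plan import *
from h import *
import pickle
w=pickle.load(open('w2.pkl','rb'))
f=lambda u,v,z:onz(w,u/1.5,v/1.5,z,True)
a,b=f(386,223,.052),f(386,379,.052); print('bar',a,b,np.degrees(np.arctan2(*(a-b)[[1,0]])))
print('plate NL',f(388,178,.012),'hinge axis',f(683,225,.052),f(652,383,.052),'frameNL',f(457,205,.055))
c=(a+b)/2
p,r=cur(); print(c)
```

```text
bar [0.49158413 0.04136599 0.052     ] [ 0.48356332 -0.05216178  0.052     ] 85.0983893661217
plate NL [0.49537281 0.06255029 0.012     ] hinge axis [0.67926119 0.02966156 0.052     ] [ 0.66958007 -0.08175006  0.052     ] frameNL [0.52972113 0.04843527 0.055     ]
[ 0.48757373 -0.0053979   0.052     ]
```

Run:
```python
from plan import *
p,r=cur(); print(p)
show(steps(p,r,[((.487,-.0065,.15),rot(85)),((.487,-.0065,.103),rot(85))],hand=.3,vmax=3))
```

```text
[0.48495884 0.00234889 0.1982817 ]
4
[[-0.43,0.14,2.41,0,0,0.1,0.3],[-0.44,0.14,2.42,0,0,0.1,0.3],[0,0,2.35,0,0,0,0.3],[0,0,2.35,0,0,0,0.3]]
```

Emit:
{"fn": "drive_tool", "kwargs": {
  "commands": [
    [0,0,0,0,0,0,0.3],
    [0,0,0,0,0,0,0.3],
    [0,0,0,0,0,0,0.3]
  ]
}}

```text
time_s: 2.48
tool_pos: [0.486, 0.0051, 0.199]
tool_rot: [179.9, -0.0, 85.6]
force: [-0.4, 0.2, 0.1]
grip_width: 0.026
```

Run:
```python
from plan import *
p,r=cur(); print(p,r.as_euler('xyz',degrees=True))
show(steps(p,r,[((.487,-.0065,.15),rot(85)),((.487,-.0065,.103),rot(85))],hand=.3,vmax=3))
```

```text
[0.48599299 0.00513895 0.19898055] [ 1.79949421e+02 -1.79673905e-02  8.55628375e+01]
4
[[-0.58,0.09,2.45,0,0,0.3,0.3],[-0.57,0.1,2.45,0.1,0,0.3,0.3],[0,0,2.35,0,0,0,0.3],[-0.01,0,2.35,0,0,0,0.3]]
```

Emit:
{"fn": "drive_tool", "kwargs": {
  "commands": [
    [-0.57,0.1,2.45,0,0,0.3,0.3],
    [-0.57,0.1,2.45,0,0,0.3,0.3],
    [0,0,2.35,0,0,0,0.3],
    [0,0,2.35,0,0,0,0.3],
    [0,0,0,0,0,0,0.3],
    [0,0,0,0,0,0,0],
    [0,0,0,0,0,0,0],
    [0,0,0,0,0,0,0]
  ],
  "force": 15
}}

```text
time_s: 3.15
tool_pos: [0.4879, -0.0075, 0.1042]
tool_rot: [179.8, -0.1, 84.8]
force: [-0.5, -0.3, 0.4]
grip_width: 0.0133
```

Run:
```python
from plan import *
from h import *
from cell import env
o=env.get_obs(); print(o['tool_pos'],o['tool_rot'],o['force'],o['grip_width'])
d=env.read_camera('side'); crop(d['img'],160,130,130,120,6,'pics/d3.png')
```

```text
[ 0.48788294 -0.00751331  0.10424722] [ 1.79829590e+02 -5.56199682e-02  8.48328786e+01] [-0.52523935 -0.32320571  0.42791062] 0.013308310864693456
```

View pics/d3.png

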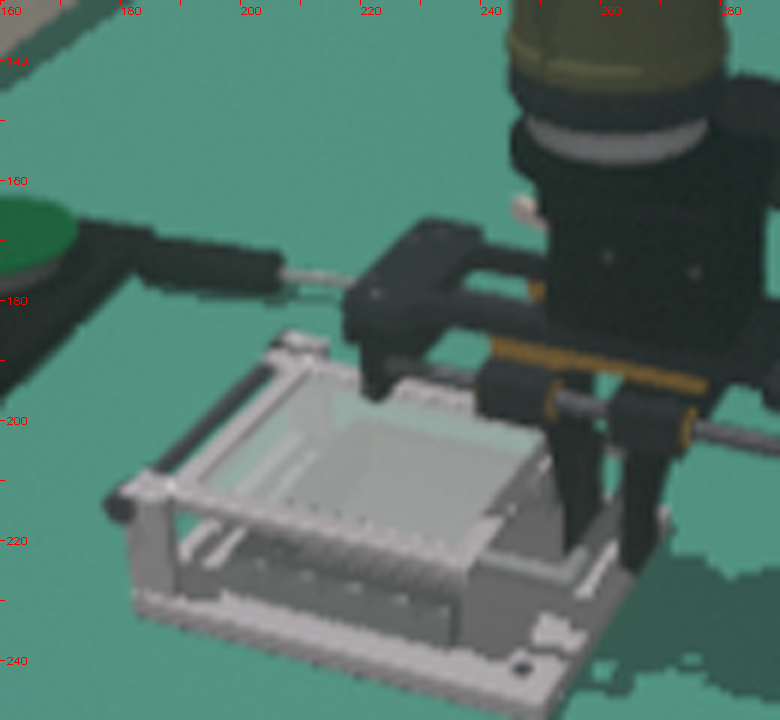

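Run:
```python
import numpy as np
s=np.radians(5.6); c=np.zeros(2);print([[0,*[float(x) for x in np.round([18*(np.cos((i-1)*s)-np.cos(i*s)),-18*(np.sin(i*s)-np.sin((i-1)*s))],2)]] for i in range(1,20)])
```

```text
[[0, 0.09, -1.76], [0, 0.26, -1.74], [0, 0.43, -1.71], [0, 0.59, -1.66], [0, 0.75, -1.59], [0, 0.9, -1.51], [0, 1.04, -1.42], [0, 1.18, -1.31], [0, 1.3, -1.19], [0, 1.41, -1.05], [0, 1.5, -0.91], [0, 1.59, -0.76], [0, 1.65, -0.6], [0, 1.7, -0.44], [0, 1.74, -0.27], [0, 1.76, -0.1], [0, 1.76, 0.07], [0, 1.74, 0.24], [0, 1.71, 0.41]]
```

Next I'll swing the guard along its arc.

Emit:
{"fn": "drive_tool", "kwargs": {
  "commands": [
    [0,0,0,0,0,0,0],
    [0,0.09,-1.76,0,0,0,0],
    [0,0.26,-1.74,0,0,0,0],
    [0,0.43,-1.71,0,0,0,0],
    [0,0.59,-1.66,0,0,0,0],
    [0,0.75,-1.59,0,0,0,0],
    [0,0.9,-1.51,0,0,0,0],
    [0,1.04,-1.42,0,0,0,0],
    [0,1.18,-1.31,0,0,0,0],
    [0,1.3,-1.19,0,0,0,0]
  ]
}}

```text
time_s: 4.03
tool_pos: [0.55, -0.0138, 0.2429]
tool_rot: [-179.7, -0.1, 84.8]
force: [-7.6, -0.3, 5.2]
grip_width: 0.0092
```

Run:
```python
from plan import *
from cell import env
o=env.get_obs(); print(o['tool_pos'],o['tool_rot'],o['force'],o['wrist_torque'],o['grip_width'],o['qpos'])
h=np.array([.4875,-.007])+.18*np.array([.9962,-.0872])
v=(o['tool_pos'][:2]-h)@np.array([.9962,-.0872]); z=o['tool_pos'][2]-.051-.052; print('angle',np.degrees(np.arctan2(z,-v)),np.hypot(z,v))
```

```text
[ 0.55003495 -0.01376881  0.24294354] [-1.79736446e+02 -6.63145093e-02  8.47954586e+01] [-7.63225726 -0.34832798  5.20546867] [-0.03581815  1.70933639 -0.01385603] 0.009185682156285645 [-30.70831343   8.66342055  32.43286162 102.19241092  -4.99545463
  70.80675948  -2.10957389]
angle 50.074763001491796 0.18248366810879274
```

Emit:
{"fn": "drive_tool", "kwargs": {
  "commands": [
    [0,1.41,-1.05,0,0,0,0],
    [0,1.5,-0.95,0,0,0,0],
    [0,1.59,-0.8,0,0,0,0],
    [0,1.65,-0.65,0,0,0,0],
    [0,1.7,-0.45,0,0,0,0],
    [0,1.75,-0.3,0,0,0,0],
    [0,1.75,-0.1,0,0,0,0],
    [0,1.75,0.05,0,0,0,0],
    [0,1.75,0.25,0,0,0,0],
    [0,1.7,0.4,0,0,0,0],
    [0,0,0,0,0,0,0],
    [0,0,0,0,0,0,0]
  ]
}}

```text
time_s: 5.03
tool_pos: [0.7174, -0.03, 0.2782]
tool_rot: [179.9, 0.1, 84.7]
force: [1.3, -1.6, 2.1]
grip_width: 0.0091
```

Run:
```python
from plan import *
from h import *
from cell import env
o=env.get_obs(); print(o['tool_pos'],o['tool_rot'],o['force'],o['wrist_torque'],o['grip_width'],o['qpos'])
h=np.array([.4875,-.007])+.18*np.array([.9962,-.0872])
v=(o['tool_pos'][:2]-h)@np.array([.9962,-.0872]); z=o['tool_pos'][2]-.051-.052; print('angle',np.degrees(np.arctan2(z,-v)),np.hypot(z,v))
d=env.read_camera('side'); crop(d['img'],130,80,150,160,4,'pics/d4.png')
```

```text
[ 0.71743095 -0.02996878  0.27820298] [1.79867957e+02 8.43274912e-02 8.47452658e+01] [ 1.26334356 -1.64213871  2.08265911] [-0.42234089 -0.16188406 -0.01961757] 0.009054463057550918 [-21.35549782  29.39352564  32.28076905  74.14473097 -15.32816312
  80.58937952   4.7470736 ]
angle 106.2469220843294 0.18249076632920191
```

View pics/d4.png

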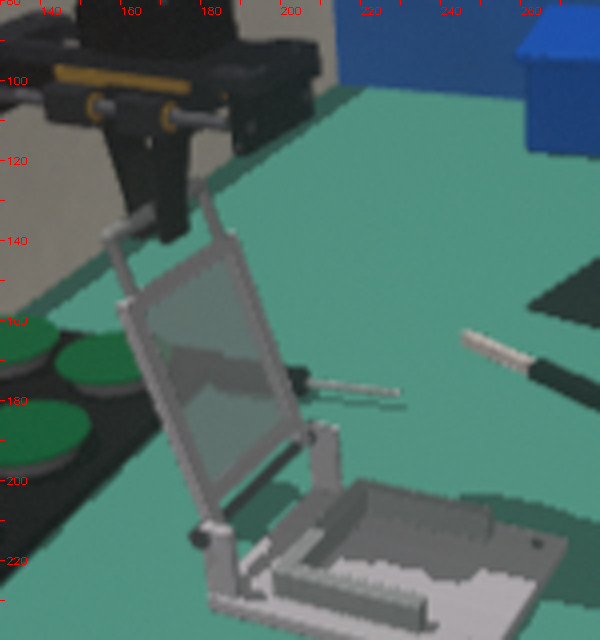

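Run:
```python
from plan import *
p,r=cur(); 
p1=p+[0,0,.07]
show(steps(p,r,[(p1,r,False,3.5)],hand=.4)); show(steps(p1,r,[((.553,.293,.24),rot(75),False,3.3)],hand=1))
```

```text
2
[[0,0.01,-3.5,0,0,0,0.4],[-0.01,0,-3.5,0,0,0,0.4]]
12
[[2.56,-1.61,0.9,0,0,0.8,1],[2.53,-1.64,0.89,0,0,0.8,1],[2.51,-1.68,0.9,0,0,0.8,1],[2.49,-1.71,0.9,0,0,0.8,1],[2.46,-1.75,0.9,0,0,0.9,1],[2.43,-1.79,0.89,0.1,0,0.8,1],[2.41,-1.82,0.91,0,0,0.8,1],[2.38,-1.85,0.9,0,0,0.8,1],[2.36,-1.89,0.9,0,0,0.8,1],[2.33,-1.91,0.9,0,0,0.8,1],[2.31,-1.96,0.9,0,0,0.8,1],[2.27,-1.98,0.9,0,0.1,0.8,1]]
```

Emit:
{"fn": "drive_tool", "kwargs": {
  "commands": [
    [0,0,0,0,0,0,0.4],
    [0,0,0,0,0,0,0.4],
    [0,0,-3.5,0,0,0,0.4],
    [0,0,-3.5,0,0,0,0.4],
    [2.55,-1.6,0,0,0,0.8,1],
    [2.55,-1.65,0.9,0,0,0.8,1],
    [2.5,-1.7,0.9,0,0,0.8,1],
    [2.5,-1.7,0.9,0,0,0.8,1],
    [2.45,-1.75,0.9,0,0,0.8,1],
    [2.45,-1.8,0.9,0,0,0.8,1],
    [2.4,-1.8,0.9,0,0,0.8,1],
    [2.4,-1.85,0.9,0,0,0.8,1],
    [2.35,-1.9,0.9,0,0,0.8,1],
    [2.35,-1.9,0.9,0,0,0.8,1],
    [2.3,-1.95,0.9,0,0,0.8,1],
    [2.25,-2.0,0.9,0,0,0.8,1],
    [0,0,0,0,0,0,1],
    [0,0,0,0,0,0,1]
  ]
}}

```text
time_s: 6.58
tool_pos: [0.5488, 0.2971, 0.2475]
tool_rot: [-179.8, 0.0, 75.6]
force: [0.6, -0.4, 1.8]
grip_width: 0.0867
```

Run:
```python
from plan import *
from h import *
from cell import env
import pickle
o=env.get_obs(); print(o['tool_pos'],o['tool_rot'],o['qpos'])
w=env.read_camera('wrist'); pickle.dump(w,open('w5.pkl','wb'))
s=env.read_camera('scene'); pickle.dump(s,open('s5.pkl','wb'))
cv2.imwrite('pics/w5.png',cv2.resize(w['img'],(768,576)))
crop(s['img'],200,60,160,175,4,'pics/s5.png')
```

```text
[0.54883354 0.29705345 0.24751768] [-1.79826748e+02  2.13662915e-02  7.55503337e+01] [-52.41474495  17.60790929  26.5313069   91.34518138  -8.22108178
  73.11364094 -38.99302707]
```

View pics/w5.png

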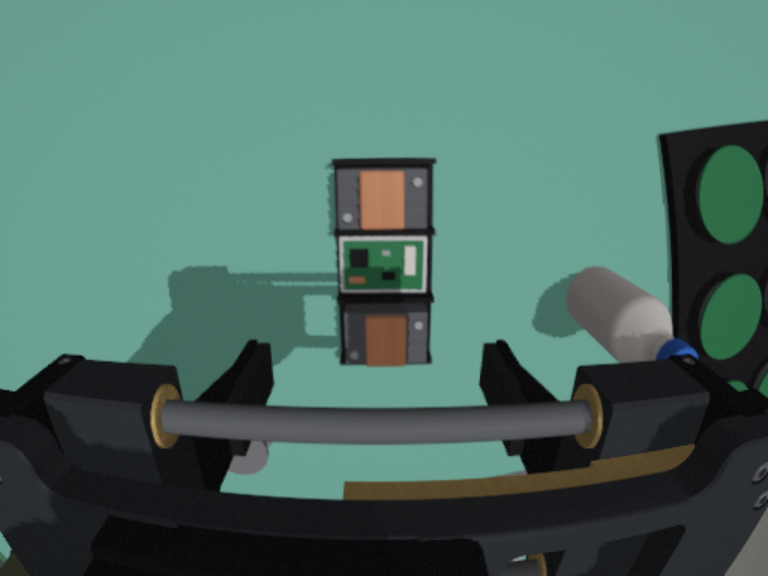

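View pics/s5.png

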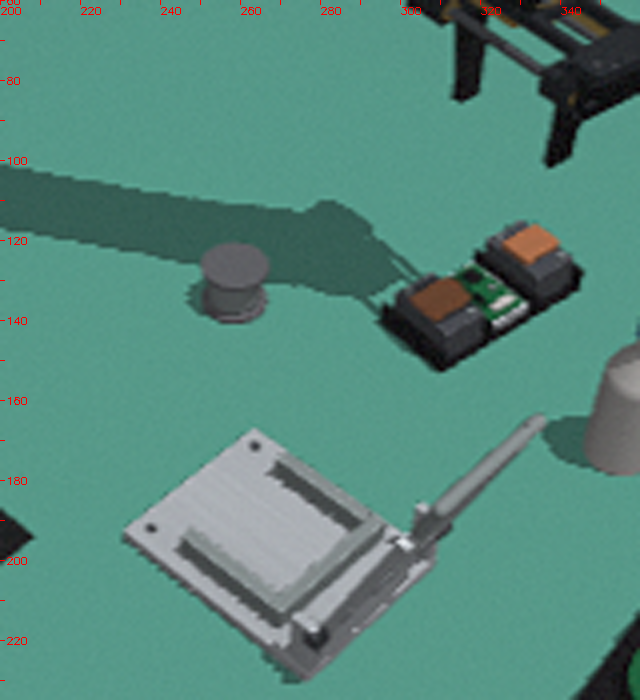

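The guard stands open. In the wrist view the module plate has its corners at about (338,236), (430,235), (427,294) and (342,296) at 1.5x scale.

Run:
```python
from plan import *
from h import *
import pickle
w=pickle.load(open('w5.pkl','rb'))
# subpixel: bright grey rim mask
img=w['img'];hsv=cv2.cvtColor(img,cv2.COLOR_BGR2HSV)
m=((hsv[...,1]<60)&(hsv[...,2]>90)|((hsv[...,0]>50)&(hsv[...,0]<82)&(hsv[...,1]>110))).astype(np.uint8)
m[:150]=0;m[202:]=0;m[:,:220]=0;m[:,292:]=0
m=cv2.morphologyEx(m,cv2.MORPH_CLOSE,np.ones((9,9)))
k,l,st,ce=cv2.connectedComponentsWithStats(m);i=1+np.argmax(st[1:,4]);print(st[i],ce[i])
cn=cv2.findContours((l==i).astype(np.uint8),0,1)[0][0][:,0]
W=np.array([onz(w,u,v,.014,True)[:2] for u,v in cn],np.float32)
(c,sz,a)=cv2.minAreaRect(W*1000);print(c,sz,a)
P=np.array([onz(w,u/1.5,v/1.5,.014,True)[:2] for u,v in((338,236),(430,235),(427,294),(342,296))]);print(P.round(4),P.mean(0))
e=P[1]-P[0]+P[2]-P[3];print(np.degrees(np.arctan2(e[1],e[0])),np.linalg.norm(e)/2)
p,r=cur();print(p,r.as_euler('xyz',degrees=True))
```

```text
[ 226  150   59   45 2251] [256.20657486 174.02576633]
(554.1943969726562, 300.7513732910156) (51.19953536987305, 66.17305755615234) 75.73954772949219
[[0.5263 0.3258]
 [0.5926 0.3097]
 [0.5804 0.2652]
 [0.5166 0.2798]] [0.5539806  0.29511471]
-13.319010939257613 0.06685086097462921
[0.55151817 0.29343448 0.24869628] [-1.79998557e+02  1.41159845e-02  7.51962284e+01]
```

Run:
```python
from plan import *
p,r=cur()
show(steps(p,r,[((.5535,.294,.12),rot(75.7),False,3.3)],hand=1))
```

```text
4
[[0.03,0.04,3.22,0,0,-0.1,1],[0.02,0.05,3.21,0,0,-0.2,1],[0.03,0.04,3.22,0,0,-0.1,1],[0.03,0.05,3.22,0,0,-0.1,1]]
```

Emit:
{"fn": "drive_tool", "kwargs": {
  "commands": [
    [0.03,0.05,3.2,0,0,-0.1,1],
    [0.03,0.05,3.2,0,0,-0.1,1],
    [0.03,0.05,3.2,0,0,-0.1,1],
    [0.03,0.05,3.2,0,0,-0.1,1],
    [0,0,0,0,0,0,1],
    [0,0,0,0,0,0,1]
  ]
}}

```text
time_s: 7.18
tool_pos: [0.5538, 0.2927, 0.1197]
tool_rot: [-179.9, 0.2, 75.5]
force: [-0.1, -0.2, -0.2]
grip_width: 0.087
```

Run:
```python
from plan import *
from h import *
from cell import env
p,r=cur();print(p,r.as_euler('xyz',degrees=True))
w=env.read_camera('wrist');cv2.imwrite('pics/w6.png',cv2.resize(w['img'],(768,576)))
show(steps(p,r,[((.5535,.294,.077),rot(75.7),False,2.2)],hand=1))
import pickle;pickle.dump(w,open('w6.pkl','wb'))
```

```text
[0.55379599 0.29265671 0.11967147] [-1.79897671e+02  1.66475215e-01  7.54567687e+01]
2
[[0.07,-0.03,2.13,-0.1,0.1,-0.1,1],[0.06,-0.03,2.14,0,0.1,-0.1,1]]
```

View pics/w6.png

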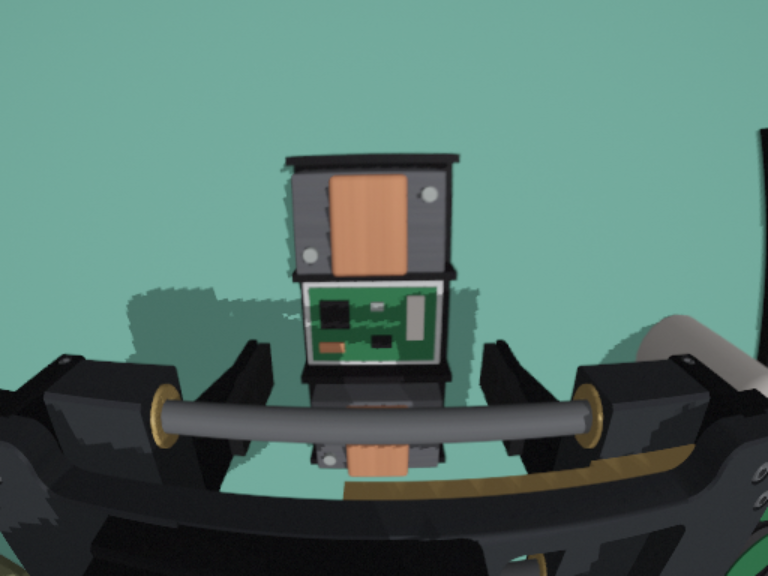

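Run:
```python
from plan import *
from h import *
import pickle
w=pickle.load(open('w6.pkl','rb'))
P=np.array([onz(w,u/1.5,v/1.5,.014,True)[:2] for u,v in((302,281),(443,282),(440,364),(307,366))]);print(P.round(4),P.mean(0))
e=P[1]-P[0]+P[2]-P[3];print(np.degrees(np.arctan2(e[1],e[0])),np.linalg.norm(e)/2)
p,r=cur();rel=np.r_[P.mean(0),.0]-p;print(r.inv().apply(rel)[:2]*100)
```

```text
[[0.5268 0.3263]
 [0.5901 0.3094]
 [0.5801 0.2679]
 [0.5156 0.2833]] [0.55314653 0.29674546]
-14.16438400380763 0.06591736841018647
[ 0.24598629 -0.27860573]
```

Emit:
{"fn": "drive_tool", "kwargs": {
  "commands": [
    [0.1,-0.1,2.1,0,0,-0.1,1],
    [0.1,-0.1,2.15,0,0,0,1],
    [0,0,0,0,0,0,1],
    [0,0,0,0,0,0,0.6],
    [0,0,0,0,0,0,0.6],
    [0,0,0,0,0,0,0.6],
    [0,0,0,0,0,0,0.6]
  ],
  "force": 25
}}

```text
time_s: 7.82
tool_pos: [0.5537, 0.2974, 0.08]
tool_rot: [179.9, -0.1, 75.7]
force: [-0.3, 0.9, 0.9]
grip_width: 0.0682
```

Run:
```python
from plan import *
from h import *
from cell import env
o=env.get_obs(); print(o['tool_pos'],o['tool_rot'],o['force'],o['grip_width'])
d=env.read_camera('side'); crop(d['img'],110,230,150,150,4,'pics/d7.png')
```

```text
[0.55372025 0.29742154 0.0799601 ] [ 1.79881038e+02 -1.38342547e-01  7.56722860e+01] [-0.27665317  0.93920595  0.87950009] 0.06823247666724631
```

View pics/d7.png

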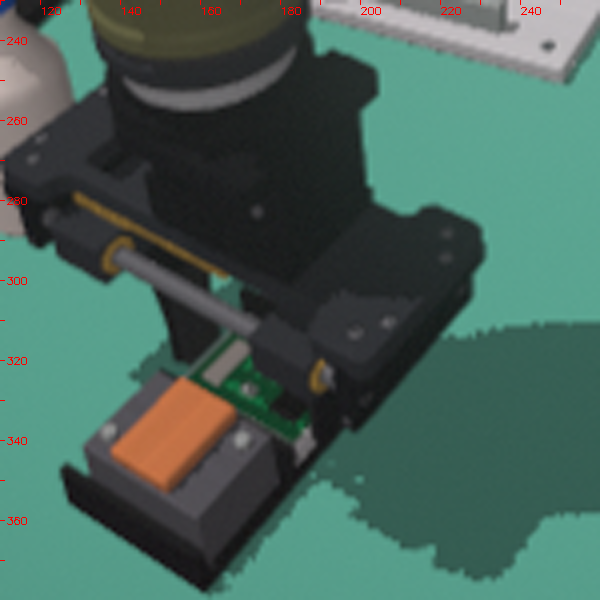

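Emit:
{"fn": "drive_tool", "kwargs": {
  "commands": [
    [0,0,0,0,0,0,0.88],
    [0,0,0,0,0,0,0.88],
    [0,0,0.3,0,0,0,0.88],
    [0,0,0,0,0,0,0.88],
    [0,0,0,0,0,0,0.88]
  ]
}}

```text
time_s: 8.28
tool_pos: [0.5522, 0.2968, 0.0744]
tool_rot: [-180.0, 0.0, 75.7]
force: [-0.4, 0.2, -0.2]
grip_width: 0.076
```

Run:
```python
from cell import env
o=env.get_obs(); print(o['tool_pos'],o['tool_rot'],o['force'],o['grip_width'])
```

```text
[0.55223668 0.29682691 0.07441259] [-1.79964229e+02  4.54603212e-02  7.56885692e+01] [-0.37023245  0.2124835  -0.17504996] 0.07600774991724205
```

Emit:
{"fn": "drive_tool", "kwargs": {
  "commands": [
    [0,0,-0.1,0,0,0,0.88],
    [0,0,0,0,0,0,0.6],
    [0,0,0,0,0,0,0.6],
    [0,0,0,0,0,0,0.6],
    [0,0,0,0,0,0,0.6]
  ],
  "force": 30
}}

```text
time_s: 8.7
tool_pos: [0.5527, 0.297, 0.0761]
tool_rot: [180.0, -0.0, 75.7]
force: [0.1, 0.5, 1.1]
grip_width: 0.0656
```

Run:
```python
from cell import env
o=env.get_obs(); print(o['tool_pos'],o['tool_rot'],o['force'],o['grip_width'])
```

```text
[0.55273294 0.29703281 0.0760681 ] [ 1.79980682e+02 -1.24262303e-02  7.56870823e+01] [0.11266139 0.48038014 1.08106482] 0.06559968538403477
```

Run:
```python
from plan import *
p,r=cur(); p1=p+[0,0,.105]
a=steps(p,r,[(p1,r,False,2.7)],hand=.6); b=steps(p1,r,[((.396,-.173,.16),rot(0),True,3.3,)],hand=.6,wmax=6)
show(a);show(b)
```

```text
4
[[0,0,-2.62,0,0,0,0.6],[0,0,-2.63,0,0,0,0.6],[0,0,-2.62,0,0,0,0.6],[0,0,-2.63,0,0,0,0.6]]
18
[[-3.07,1.24,0.12,0,0,4.2,0.6],[-3,1.27,0.11,0,0,4.2,0.6],[-2.93,1.31,0.12,0,0,4.2,0.6],[-2.86,1.33,0.12,0,0,4.2,0.6],[-2.79,1.36,0.11,0,0,4.2,0.6],[-2.72,1.38,0.12,0,0,4.2,0.6],[-2.66,1.4,0.12,0,0,4.2,0.6],[-2.59,1.43,0.11,0,0,4.2,0.6],[-2.52,1.43,0.12,0,0,4.2,0.6],[-2.45,1.46,0.12,0,0,4.2,0.6],[-2.39,1.46,0.11,0,0,4.3,0.6],[-2.32,1.48,0.12,0,0,4.2,0.6],[-2.25,1.48,0.11,0,0,4.2,0.6],[-2.19,1.49,0.12,0,0,4.2,0.6],[-2.13,1.5,0.12,0,0,4.2,0.6],[-2.07,1.49,0.11,0,0,4.2,0.6],[-2.01,1.49,0.12,0,0,4.2,0.6],[-1.95,1.49,0.11,0,0,4.2,0.6]]
```

Emit:
{"fn": "drive_tool", "kwargs": {
  "commands": [
    [0,0,-1.5,0,0,0,0.6],
    [0,0,-3.0,0,0,0,0.6],
    [0,0,-3.0,0,0,0,0.6],
    [0,0,-3.0,0,0,0,0.6],
    [0,0,0,0,0,0,0.6]
  ]
}}

```text
time_s: 9.12
tool_pos: [0.5557, 0.2983, 0.1876]
tool_rot: [179.6, -0.5, 75.7]
force: [0.9, 1.1, -0.8]
grip_width: 0.0655
```

Run:
```python
from cell import env
from h import *
o=env.get_obs(); print(o['tool_pos'],o['tool_rot'],o['force'],o['grip_width'])
d=env.read_camera('side'); crop(d['img'],110,190,150,180,4,'pics/d8.png')
```

```text
[0.55565792 0.29831748 0.18760979] [179.59855933  -0.46030714  75.67118017] [ 0.91547197  1.14913625 -0.79952704] 0.06551168879284258
```

View pics/d8.png

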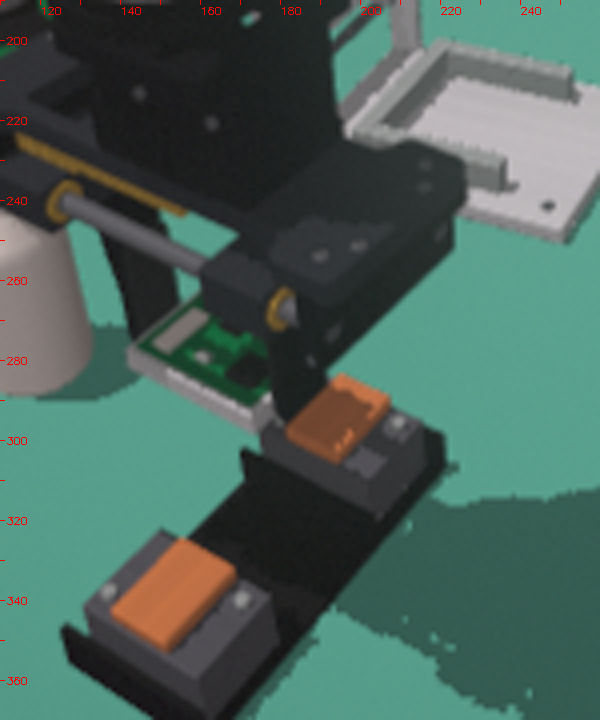

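The module is held by its ends and level, and the transformers haven't moved. On to the pad.

Emit:
{"fn": "drive_tool", "kwargs": {
  "commands": [
    [-3.05,1.25,0.1,0,0,4.2,0.6],
    [-3.0,1.25,0.1,0,0,4.2,0.6],
    [-2.95,1.3,0.1,0,0,4.2,0.6],
    [-2.85,1.35,0.1,0,0,4.2,0.6],
    [-2.8,1.35,0.1,0,0,4.2,0.6],
    [-2.7,1.4,0.1,0,0,4.2,0.6],
    [-2.65,1.4,0.1,0,0,4.2,0.6],
    [-2.6,1.4,0.1,0,0,4.2,0.6],
    [-2.5,1.45,0.1,0,0,4.2,0.6],
    [-2.45,1.45,0.1,0,0,4.2,0.6],
    [-2.4,1.45,0.1,0,0,4.2,0.6],
    [-2.3,1.5,0.1,0,0,4.2,0.6],
    [-2.25,1.5,0.1,0,0,4.2,0.6],
    [-2.2,1.5,0.1,0,0,4.2,0.6],
    [-2.15,1.5,0.1,0,0,4.2,0.6],
    [-2.05,1.5,0.1,0,0,4.2,0.6],
    [-2.0,1.5,0.1,0,0,4.2,0.6],
    [-1.95,1.5,0.1,0,0,4.2,0.6],
    [0,0,0,0,0,0,0.6],
    [0,0,0,0,0,0,0.6]
  ]
}}

```text
time_s: 10.83
tool_pos: [0.395, -0.1738, 0.162]
tool_rot: [-179.9, 0.1, -0.0]
force: [0.9, 0.1, -1.0]
grip_width: 0.0655
```

Run:
```python
from plan import *
p,r=cur(); print(p,r.as_euler('xyz',degrees=True))
show(steps(p,r,[((.396,-.173,.09),rot(0),False,2.7)],hand=.6))
```

```text
[ 0.39499964 -0.17376939  0.16199368] [-1.79899141e+02  6.49086685e-02 -3.08073782e-02]
3
[[0.04,-0.02,2.4,0,0,0,0.6],[0.03,-0.02,2.4,-0.1,0,0,0.6],[0.04,-0.03,2.4,0,0.1,0,0.6]]
```

Emit:
{"fn": "drive_tool", "kwargs": {
  "commands": [
    [0.04,0,2.4,0,0,0,0.6],
    [0.03,0,2.4,0,0,0,0.6],
    [0.03,0,2.4,0,0,0,0.6],
    [0,0,0,0,0,0,0.6],
    [0,0,0,0,0,0,0.6]
  ]
}}

```text
time_s: 11.25
tool_pos: [0.3966, -0.1729, 0.0899]
tool_rot: [179.9, 0.3, 0.2]
force: [-0.0, -0.5, -1.0]
grip_width: 0.0656
```

Run:
```python
from cell import env
from h import *
o=env.get_obs(); print(o['tool_pos'],o['tool_rot'],o['force'],o['grip_width'])
d=env.read_camera('scene'); crop(d['img'],110,130,130,110,5,'pics/s9.png')
```

```text
[ 0.39661082 -0.17289017  0.08991416] [1.79922881e+02 2.58308043e-01 1.53889033e-01] [-0.01489221 -0.50040984 -1.02222226] 0.06563834262147339
```

View pics/s9.png

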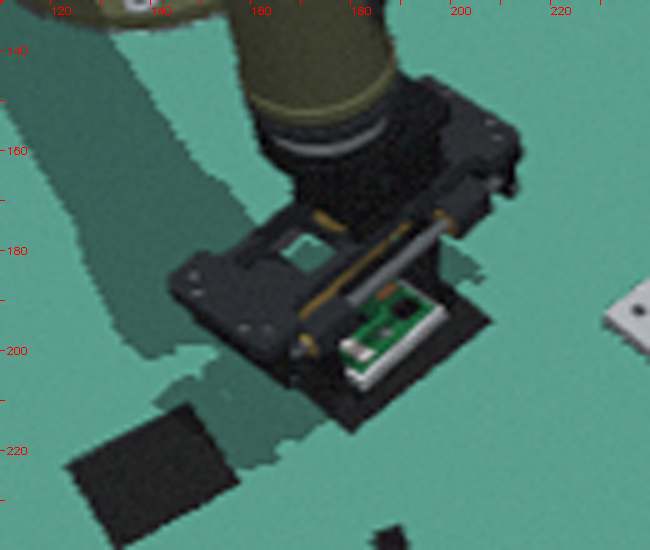

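Emit:
{"fn": "drive_tool", "kwargs": {
  "commands": [
    [0,0,0.7,0,0,0,0.6],
    [0,0,0.5,0,0,0,0.6],
    [0,0,0.2,0,0,0,0.6],
    [0,0,0,0,0,0,0.6],
    [0,0,0,0,0,0,0.6]
  ]
}}

```text
time_s: 11.72
tool_pos: [0.3976, -0.1735, 0.0771]
tool_rot: [-180.0, -0.0, 0.1]
force: [-0.9, -0.6, -1.8]
grip_width: 0.0654
```

Run:
```python
from cell import env
from h import *
o=env.get_obs(); print(o['tool_pos'],o['tool_rot'],o['force'],o['grip_width'])
```

```text
[ 0.39763905 -0.17346744  0.07713931] [-1.79986394e+02 -2.62052334e-02  8.49332611e-02] [-0.87632828 -0.62008033 -1.77890453] 0.06540605824691186
```

Emit:
{"fn": "drive_tool", "kwargs": {
  "commands": [
    [0,0,0.1,0,0,0,0.6],
    [0,0,0.1,0,0,0,0.6],
    [0,0,0,0,0,0,0.6]
  ]
}}

```text
time_s: 11.97
tool_pos: [0.3977, -0.1735, 0.075]
tool_rot: [-180.0, -0.0, 0.1]
force: [-0.5, 0.5, -2.2]
grip_width: 0.0656
```

Run:
```python
from cell import env
from h import *
o=env.get_obs(); print(o['tool_pos'],o['tool_rot'],o['force'],o['grip_width'])
```

```text
[ 0.39767029 -0.17346641  0.07500773] [-1.79994346e+02 -2.68994425e-02  8.74847302e-02] [-0.49334768  0.54943111 -2.16468542] 0.06556595342414274
```

Emit:
{"fn": "drive_tool", "kwargs": {
  "commands": [
    [0,0,0.1,0,0,0,0.6],
    [0,0,0,0,0,0,0.6],
    [0,0,0,0,0,0,0.6]
  ]
}}

```text
time_s: 12.22
tool_pos: [0.3977, -0.1735, 0.0749]
tool_rot: [-179.9, 0.0, 0.1]
force: [-4.9, 2.0, 12.0]
grip_width: 0.0657
```

Run:
```python
from cell import env
from h import *
o=env.get_obs(); print(o['tool_pos'],o['tool_rot'],o['force'],o['grip_width'])
```

```text
[ 0.39774614 -0.17351817  0.07489955] [-1.79932051e+02  2.84391160e-02  8.79956830e-02] [-4.91429998  2.02073224 12.02623979] 0.0657319821878905
```

Run:
```python
from plan import *
p,r=cur(); 
show(steps(p+[0,0,.085],r,[((.3977,-.1735,.165),rot(87),False,2.7)],hand=1))
```

```text
13
[[0,0,-0.04,0,0,-6.7,1],[0,0,-0.04,0,0,-6.7,1],[0,0,-0.04,0,0,-6.7,1],[0,0,-0.04,0,0,-6.6,1],[0,0,-0.04,0,0,-6.7,1],[0,0,-0.04,0,0,-6.7,1],[0,0,-0.03,0,0,-6.7,1],[0,0,-0.04,0,0,-6.7,1],[0,0,-0.04,0,0,-6.7,1],[0,0,-0.04,0,0,-6.7,1],[0,0,-0.04,0,-0.1,-6.6,1],[0,0,-0.04,0,0,-6.7,1],[0,-0.01,-0.04,-0.1,0,-6.7,1]]
```

Emit:
{"fn": "drive_tool", "kwargs": {
  "commands": [
    [0,0,0,0,0,0,1],
    [0,0,0,0,0,0,1],
    [0,0,-3,0,0,0,1],
    [0,0,-3,0,0,0,1],
    [0,0,-3,0,0,0,1],
    [0,0,0,0,0,-6.9,1],
    [0,0,0,0,0,-6.9,1],
    [0,0,0,0,0,-6.9,1],
    [0,0,0,0,0,-6.9,1],
    [0,0,0,0,0,-6.9,1],
    [0,0,0,0,0,-6.9,1],
    [0,0,0,0,0,-6.9,1],
    [0,0,0,0,0,-6.9,1],
    [0,0,0,0,0,-6.9,1],
    [0,0,0,0,0,-6.9,1],
    [0,0,0,0,0,-6.9,1],
    [0,0,0,0,0,-6.9,1],
    [0,0,0,0,0,-6.9,1],
    [0,0,0,0,0,0,1],
    [0,0,0,0,0,0,1]
  ]
}}

```text
time_s: 13.88
tool_pos: [0.3976, -0.1734, 0.1639]
tool_rot: [180.0, -0.0, 89.6]
force: [-0.7, 0.6, -0.3]
grip_width: 0.087
```

Run:
```python
from cell import env
from h import *
import pickle
o=env.get_obs(); print(o['tool_pos'],o['tool_rot'],o['force'],o['grip_width'])
w=env.read_camera('wrist');pickle.dump(w,open('w10.pkl','wb'));cv2.imwrite('pics/w10.png',cv2.resize(w['img'],(768,576)))
```

```text
[ 0.39758641 -0.17335675  0.16394382] [ 1.79977892e+02 -2.34224043e-02  8.96031963e+01] [-0.65852097  0.58506003 -0.30579948] 0.0869517099521123
```

View pics/w10.png

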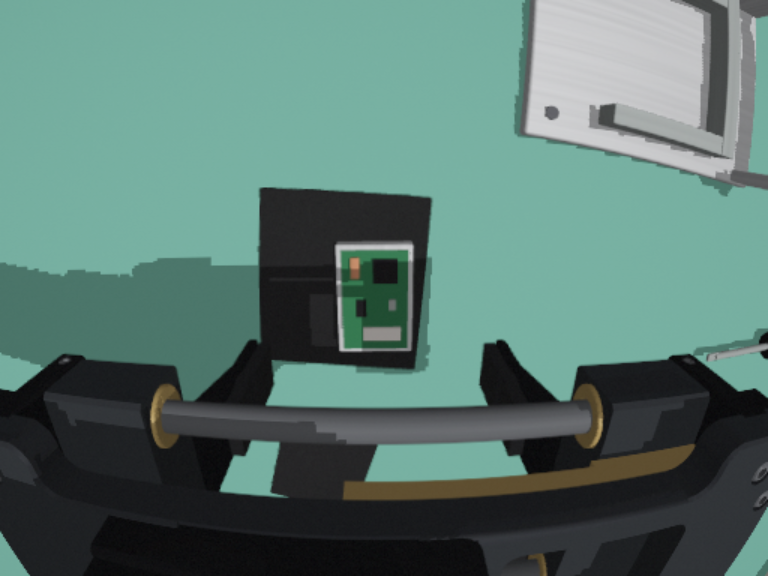

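Run:
```python
from plan import *
from h import *
import pickle
w=pickle.load(open('w10.pkl','rb'))
f=lambda u,v,z:onz(w,u/1.5,v/1.5,z,True)[:2]
P=np.array([f(*q,.013) for q in((335.5,241.5),(413,242),(411,352),(339,352))]);print(P.round(4),P.mean(0))
e=P[0]-P[3]+P[1]-P[2];print(np.degrees(np.arctan2(e[1],e[0])),np.linalg.norm(e)/2)
p,r=cur();print(p,r.inv().apply(np.r_[P.mean(0),0]-p)[:2]*100)
print('plateNR',f(522,134,.012),'railR near-inner top',f(611,104,.032),'outer',f(600,124,.032))
```

```text
[[ 0.3756 -0.1379]
 [ 0.4185 -0.1385]
 [ 0.4186 -0.2056]
 [ 0.3753 -0.2054]] [ 0.39700546 -0.1718448 ]
89.93479671208986 0.0673318630988732
[ 0.39759294 -0.17337031  0.163956  ] [ 0.14753102 -0.06522048]
plateNR [ 0.47914267 -0.07652977] railR near-inner top [ 0.52458906 -0.05621497] outer [ 0.51775797 -0.06809654]
```

Emit:
{"fn": "drive_tool", "kwargs": {
  "commands": [
    [0.1,-0.05,2.9,0,0,-0.2,1],
    [0.05,0,2.9,0,0,-0.2,0.8],
    [0,0,2.9,0,0,0,0.7],
    [0,0,0,0,0,0,0.7],
    [0,0,0,0,0,0,0.7]
  ]
}}

```text
time_s: 14.35
tool_pos: [0.3963, -0.1729, 0.0756]
tool_rot: [-179.7, 0.3, 90.0]
force: [-0.8, -0.0, -0.2]
grip_width: 0.0679
```

Run:
```python
from cell import env
o=env.get_obs(); print(o['tool_pos'],o['tool_rot'],o['force'],o['grip_width'])
```

```text
[ 0.39627623 -0.17291289  0.07560989] [-179.67894956    0.29069893   90.01408826] [-0.77775547 -0.01537576 -0.24357666] 0.06790547626554001
```

Emit:
{"fn": "drive_tool", "kwargs": {
  "commands": [
    [0,0,0,0,0,0,0.4],
    [0,0,0,0,0,0,0.4],
    [0,0,0,0,0,0,0.4],
    [0,0,0,0,0,0,0.4],
    [0,0,0,0,0,0,0.4]
  ],
  "force": 30
}}

```text
time_s: 14.77
tool_pos: [0.3972, -0.1716, 0.0774]
tool_rot: [179.9, -0.1, 90.2]
force: [-0.9, 0.6, 1.4]
grip_width: 0.0431
```

Run:
```python
from cell import env
from plan import *
o=env.get_obs(); print(o['tool_pos'],o['tool_rot'],o['force'],o['grip_width'])
# fixture refinement summary
yaw=-5.1; x=np.array([np.cos(np.radians(yaw)),np.sin(np.radians(yaw))]);y=np.array([-x[1],x[0]])
obs=[((.4918,.0634),(-85,70)),((.4954,.0626),(-85,70)),((.4834,-.076),(-85,-70)),((.4791,-.0765),(-85,-70)),((.6559,-.0927),(95,-70)),((.6685,.0476),(95,70)),((.4875,-.007),(-85,0)),((.5246,-.0562),(-40,-44))]
for p,f in obs: print(f,(np.array(p)-x*f[0]/1e3-y*f[1]/1e3).round(4))
import pickle
from h import *
s=pickle.load(open('s5.pkl','rb'))
crop(s['img'],228,160,85,75,8,'pics/s5f.png')
```

```text
[ 0.39723459 -0.17161922  0.07737212] [ 1.79913315e+02 -9.82794214e-02  9.01771287e+01] [-0.85856758  0.56808293  1.38822298] 0.04305920312764794
(-85, 70) [ 0.5702 -0.0139]
(-85, 70) [ 0.5738 -0.0147]
(-85, -70) [ 0.5743 -0.0138]
(-85, -70) [ 0.57   -0.0143]
(95, -70) [ 0.5675 -0.0145]
(95, 70) [ 0.5677 -0.0137]
(-85, 0) [ 0.5722 -0.0146]
(-40, -44) [ 0.5684 -0.0159]
```

View pics/s5f.png

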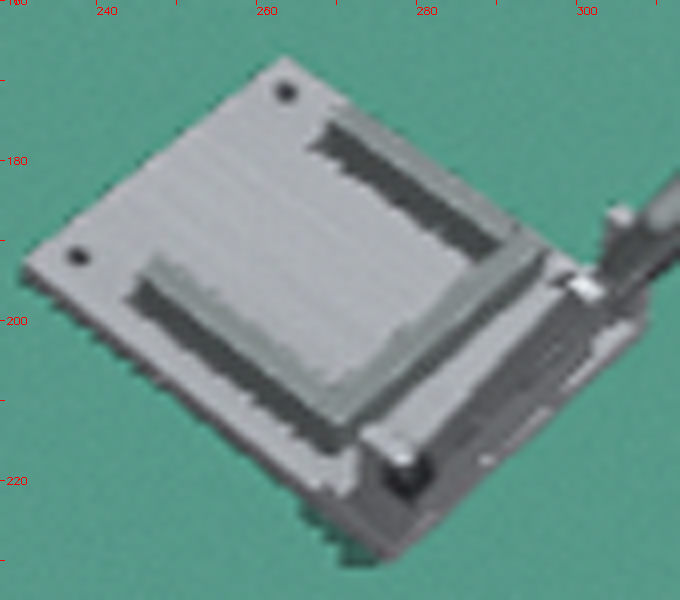

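Run:
```python
from plan import *
p,r=cur(); p1=p+[0,0,.09]
show(steps(p1,r,[((.561,-.0074,.15),rot(84.9),False,2.7)],hand=.4))
```

```text
9
[[1.82,1.82,0.2,0,0,0.6,0.4],[1.84,1.81,0.2,0,0,0.6,0.4],[1.85,1.79,0.2,0,0,0.6,0.4],[1.88,1.76,0.2,0,0,0.5,0.4],[1.89,1.75,0.19,0,-0.1,0.6,0.4],[1.91,1.74,0.2,0.1,0,0.6,0.4],[1.92,1.71,0.19,0,0,0.6,0.4],[1.95,1.69,0.2,0,0,0.6,0.4],[1.96,1.67,0.19,0,0,0.6,0.4]]
```

Emit:
{"fn": "drive_tool", "kwargs": {
  "commands": [
    [0,0,-1,0,0,0,0.4],
    [0,0,-2.5,0,0,0,0.4],
    [0,0,-2.75,0,0,0,0.4],
    [0,0,-2.75,0,0,0,0.4],
    [1.8,1.8,0.2,0,0,0.6,0.4],
    [1.85,1.8,0.2,0,0,0.6,0.4],
    [1.85,1.8,0.2,0,0,0.6,0.4],
    [1.9,1.75,0.2,0,0,0.6,0.4],
    [1.9,1.75,0.2,0,0,0.6,0.4],
    [1.9,1.75,0.2,0,0,0.6,0.4],
    [1.9,1.7,0.2,0,0,0.6,0.4],
    [1.95,1.7,0.2,0,0,0.6,0.4],
    [1.95,1.7,0.2,0,0,0.6,0.4],
    [0,0,0,0,0,0,0.4],
    [0,0,0,0,0,0,0.4]
  ]
}}

```text
time_s: 16.02
tool_pos: [0.5614, -0.0066, 0.1486]
tool_rot: [-180.0, 0.0, 85.0]
force: [-0.2, -0.2, -2.7]
grip_width: 0.0434
```

Run:
```python
from cell import env
from h import *
from plan import *
import pickle
o=env.get_obs(); print(o['tool_pos'],o['tool_rot'],o['force'],o['grip_width'])
w=env.read_camera('wrist');pickle.dump(w,open('w11.pkl','wb'));cv2.imwrite('pics/w11.png',cv2.resize(w['img'],(768,576)))
d=env.read_camera('side'); crop(d['img'],130,100,160,150,4,'pics/d11.png')
p,r=cur();show(steps(p,r,[((.561,-.0074,.10),rot(84.9),False,2.7)],hand=.4))
```

```text
[ 0.56140705 -0.00660333  0.14862033] [-1.79979647e+02  3.60271094e-02  8.49606803e+01] [-0.21532235 -0.19523234 -2.67874561] 0.04335879459306253
2
[[0.07,0.03,2.45,0,0,-0.1,0.4],[0.08,0.03,2.44,0,0,0,0.4]]
```

View pics/w11.png

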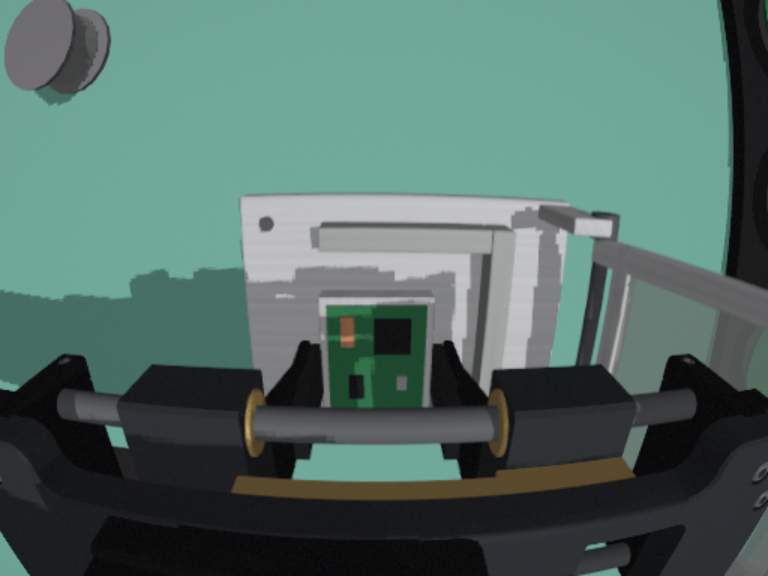

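View pics/d11.png

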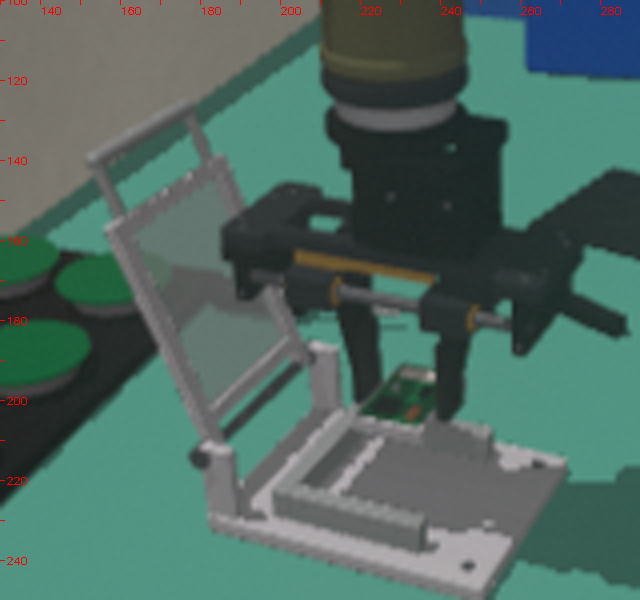

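Run:
```python
from h import *
import pickle
w=pickle.load(open('w11.pkl','rb'))
f=lambda u,v,z:onz(w,u/1.5,v/1.5,z,True)[:2]
yaw=np.radians(-5.1);X=np.array([np.cos(yaw),np.sin(yaw)]);Y=np.array([-X[1],X[0]]);O=np.array([.5705,-.0143])
for n,u,v,z in(('railL inner near',320,251,.032),('corner top',491,252,.032),('fence inner',488,380,.032),('plateNL',242,199,.012),('module NL',321,293,.148-.0625),('module FL',433,294,.148-.0625)):
    p=f(u,v,z);print(n,p.round(4),'fix',((p-O)@X).round(4),((p-O)@Y).round(4))
```

```text
railL inner near [0.538  0.0333] fix -0.0366 0.0445
corner top [0.6206 0.0259] fix 0.0463 0.0445
fence inner [ 0.6192 -0.0452] fix 0.0512 -0.0264
plateNL [0.4968 0.0611] fix -0.0801 0.0685
module NL [0.5445 0.0292] fix -0.0298 0.0411
module FL [0.5853 0.0253] fix 0.0112 0.0407
```

Emit:
{"fn": "drive_tool", "kwargs": {
  "commands": [
    [-0.15,0,2.4,0,0,0,0.4],
    [-0.15,0,2.4,0,0,0,0.4],
    [0,0,0.6,0,0,0,0.4],
    [0,0,0.4,0,0,0,0.4],
    [0,0,0,0,0,0,0.4],
    [0,0,0,0,0,0,0.4]
  ]
}}

```text
time_s: 16.62
tool_pos: [0.5612, -0.0115, 0.092]
tool_rot: [179.9, -0.0, 84.7]
force: [-0.1, -0.3, -1.2]
grip_width: 0.0433
```

Run:
```python
from cell import env
from h import *
o=env.get_obs(); print(o['tool_pos'],o['tool_rot'],o['force'],o['grip_width'])
d=env.read_camera('side'); crop(d['img'],180,150,100,95,7,'pics/d12.png')
```

```text
[ 0.56122157 -0.0114976   0.09203013] [ 1.79917836e+02 -2.98306010e-02  8.47486829e+01] [-0.05787239 -0.29115584 -1.21157226] 0.04329806731929179
```

View pics/d12.png

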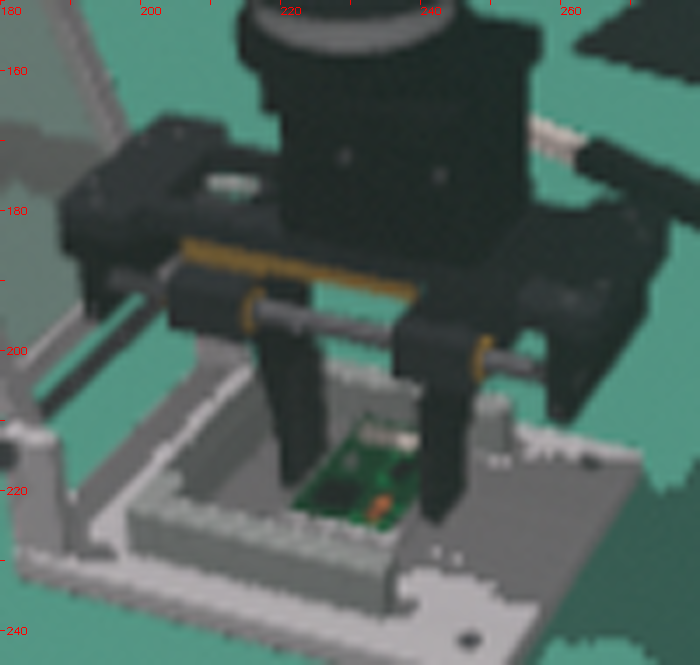

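The module is between the rails and clear of everything. I'll lower it gently until the force shows contact.

Emit:
{"fn": "drive_tool", "kwargs": {
  "commands": [
    [0,0,0.2,0,0,0,0.4],
    [0,0,0.15,0,0,0,0.4],
    [0,0,0.1,0,0,0,0.4],
    [0,0,0,0,0,0,0.4],
    [0,0,0,0,0,0,0.4]
  ]
}}

```text
time_s: 17.08
tool_pos: [0.5608, -0.011, 0.0865]
tool_rot: [180.0, -0.0, 84.8]
force: [-1.1, -0.2, -1.1]
grip_width: 0.0431
```

Run:
```python
from cell import env
o=env.get_obs(); print(o['tool_pos'],o['tool_rot'],o['force'],o['grip_width'])
```

```text
[ 0.56079242 -0.01103908  0.08652149] [ 1.79994644e+02 -6.76018908e-03  8.47932650e+01] [-1.1318324  -0.22531832 -1.14415096] 0.0430594494287159
```

Emit:
{"fn": "drive_tool", "kwargs": {
  "commands": [
    [0,0,0.1,0,0,0,0.4],
    [0,0,0.1,0,0,0,0.4],
    [0,0,0,0,0,0,0.4]
  ]
}}

```text
time_s: 17.33
tool_pos: [0.5609, -0.0112, 0.0863]
tool_rot: [-179.9, -0.1, 84.8]
force: [-7.1, 1.5, 15.9]
grip_width: 0.0434
```

Run:
```python
from cell import env
o=env.get_obs(); print(o['tool_pos'],o['tool_rot'],o['force'],o['grip_width'])
```

```text
[ 0.56090292 -0.01115872  0.08631762] [-1.79943320e+02 -1.03151172e-01  8.47831336e+01] [-7.05483891  1.54231643 15.85524362] 0.04338016330074447
```

Emit:
{"fn": "drive_tool", "kwargs": {
  "commands": [
    [0,0,-0.1,0,0,0,0.4],
    [0,0,0,0,0,0,0.59],
    [0,0,0,0,0,0,0.59],
    [0,0,0,0,0,0,0.59],
    [0,0,-1.5,0,0,0,0.59],
    [0,0,-3.0,0,0,0,0.59],
    [0,0,-3.0,0,0,0,0.59],
    [0,0,-3.0,0,0,0,0.59],
    [0,0,0,0,0,0,0.4],
    [0,0,0,0,0,0,0.4]
  ]
}}

```text
time_s: 18.17
tool_pos: [0.562, -0.0113, 0.193]
tool_rot: [179.8, -0.1, 84.8]
force: [0.2, 0.1, -0.8]
grip_width: 0.0444
```

Run:
```python
from cell import env
from h import *
from plan import *
import pickle
o=env.get_obs(); print(o['time_s'],o['tool_pos'],o['tool_rot'],o['force'],o['grip_width'])
w=env.read_camera('wrist');pickle.dump(w,open('w13.pkl','wb'));cv2.imwrite('pics/w13.png',cv2.resize(w['img'],(768,576)))
p,r=cur();show(steps(p,r,[((.5415,-.2902,.18),rot(-30),False,3.0)],hand=.4,wmax=6.6))
```

```text
18.1667 [ 0.56204719 -0.01125584  0.19296562] [ 1.79757579e+02 -1.04062330e-01  8.47880379e+01] [ 0.19891173  0.05754896 -0.84241393] 0.044411375624794074
18
[[-1.55,0.03,0.06,0,0,6.4,0.4],[-1.55,0.21,0.06,0,0,6.4,0.4],[-1.5,0.37,0.06,0,0,6.3,0.4],[-1.46,0.54,0.07,0,0,6.4,0.4],[-1.39,0.7,0.06,0,0,6.4,0.4],[-1.3,0.85,0.06,0,0,6.4,0.4],[-1.2,0.99,0.06,0,0,6.3,0.4],[-1.09,1.12,0.06,0,0,6.4,0.4],[-0.95,1.23,0.06,0,0,6.4,0.4],[-0.81,1.32,0.07,0,-0.1,6.4,0.4],[-0.66,1.41,0.06,0,0,6.4,0.4],[-0.49,1.48,0.06,0,0,6.3,0.4],[-0.34,1.52,0.06,0,0,6.4,0.4],[-0.16,1.54,0.07,0,0,6.4,0.4],[0.02,1.56,0.06,0,0,6.4,0.4],[0.18,1.54,0.06,0,0,6.3,0.4],[0.36,1.51,0.06,0,0,6.4,0.4],[0.52,1.47,0.07,0,0,6.4,0.4]]
```

View pics/w13.png

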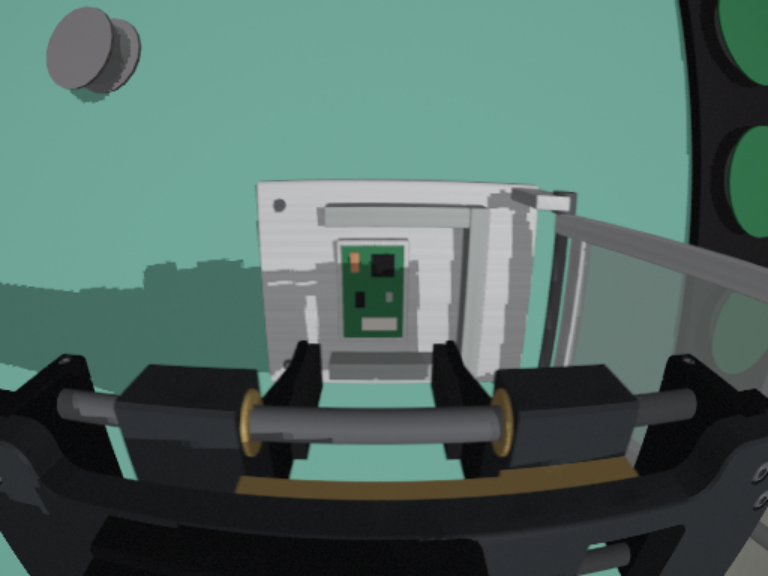

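The module lies flat between the rails, centre about (373,288) in the 1.5x wrist view, and the guard is still open. I'll enlarge this to refine the fixture pose.

Run:
```python
from h import *
import pickle
w=pickle.load(open('w13.pkl','rb'))
crop(w['img'],165,110,200,150,4,'pics/w13f.png')
```

```text
(no output)
```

View pics/w13f.png

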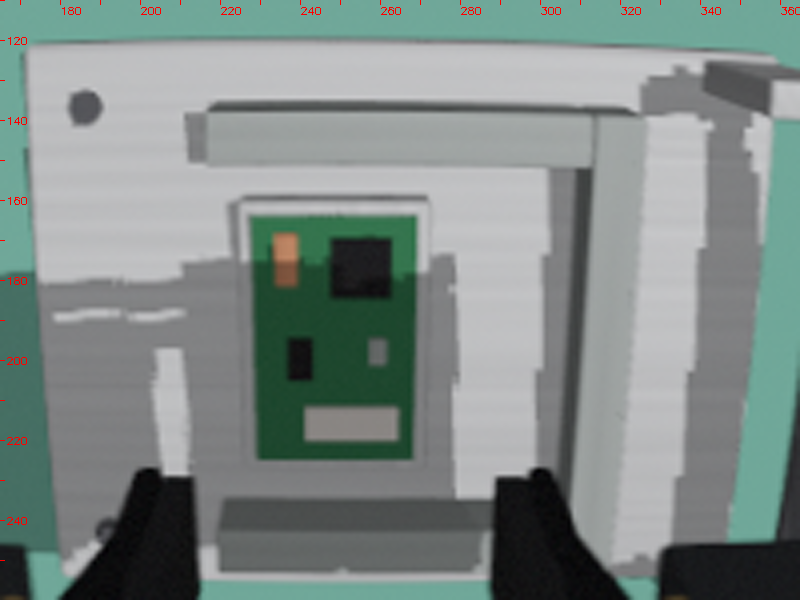

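Run:
```python
from h import *
import pickle
w=pickle.load(open('w13.pkl','rb'))
f=lambda u,v,z:onz(w,u,v,z,True)[:2]
A=f(216.75,151.5,.032);B=f(313,151.75,.032);C=f(307.5,235,.032);D=f(220,242.5,.032)
print('rail',A,B,'fence',C,'rr near',D)
e=B-A;print('rail yaw',np.degrees(np.arctan2(e[1],e[0])),np.linalg.norm(e)); e=B-C;print('fence dir-90',np.degrees(np.arctan2(e[1],e[0]))-90)
e=A-D;print('near ends',np.degrees(np.arctan2(e[1],e[0]))-90,np.linalg.norm(e))
M=np.array([f(*q,.022) for q in((225,159.5),(272.5,159.25),(271,225.75),(227.5,225.75))]);print('mod',M.round(4),M.mean(0))
e=M[0]-M[3]+M[1]-M[2];print(np.degrees(np.arctan2(e[1],e[0]))-90,np.linalg.norm(e)/2, np.linalg.norm(M[1]-M[0]+M[2]-M[3])/2)
yaw=np.radians(-5.1);X=np.array([np.cos(yaw),np.sin(yaw)]);Y=np.array([-X[1],X[0]])
print('gap module far edge to fence',(B-(M[1]+M[2])/2)@X,'left gap',(B-(M[0]+M[1])/2)@Y,'right gap',((M[2]+M[3])/2-D)@Y)
print('origin from corner',B-.045*X-.044*Y)
for n,p in(('plateNL',f(171,121,.012)),('plateFL',f(358,123.5,.012))):print(n,p)
```

```text
rail [0.53751329 0.03304637] [0.62063105 0.0255983 ] fence [ 0.61324622 -0.05373437] rr near [ 0.52960907 -0.05361047]
rail yaw -5.120516452894163 0.0834508020500642
fence dir-90 -5.318159716730392
near ends -5.211685887604872 0.0870165693189827
mod [[ 0.5428  0.0234]
 [ 0.5853  0.0197]
 [ 0.5795 -0.045 ]
 [ 0.5377 -0.0412]] [ 0.56132352 -0.0107512 ]
-4.877675031679388 0.06491211348643529 0.042331032504381465
gap module far edge to fence 0.034675959082762095 left gap 0.00902188885987723 right gap 0.013053008301940134
origin from corner [ 0.57189785 -0.01422726]
plateNL [0.49536222 0.06332456]
plateFL [0.67051036 0.04633903]
```

The fixture pose is refined: yaw -5.2°, origin (0.572,-0.014). The checks agree: rail about 83.5 mm against 85 given, channel about 87 mm against 88 given. Now to the pusher, which lies in free space, with its black handle and white blade pointing at -30°.

Emit:
{"fn": "drive_tool", "kwargs": {
  "commands": [
    [-1.55,0.05,0,0,0,6.4,0.4],
    [-1.55,0.2,0.06,0,0,6.4,0.4],
    [-1.5,0.35,0.06,0,0,6.4,0.4],
    [-1.45,0.55,0.06,0,0,6.4,0.4],
    [-1.4,0.7,0.06,0,0,6.4,0.4],
    [-1.3,0.85,0.06,0,0,6.4,0.4],
    [-1.2,1.0,0.06,0,0,6.4,0.4],
    [-1.1,1.1,0.06,0,0,6.4,0.4],
    [-0.95,1.25,0.06,0,0,6.4,0.4],
    [-0.8,1.3,0.06,0,0,6.4,0.4],
    [-0.65,1.4,0.06,0,0,6.4,0.4],
    [-0.5,1.5,0.06,0,0,6.4,0.4],
    [-0.35,1.5,0.06,0,0,6.4,0.4],
    [-0.15,1.55,0.06,0,0,6.4,0.4],
    [0,1.55,0.06,0,0,6.3,0.4],
    [0.2,1.55,0.06,0,0,6.3,0.4],
    [0.35,1.5,0.06,0,0,6.3,0.4],
    [0.5,1.45,0.06,0,0,6.3,0.4],
    [0,0,0,0,0,0,0.4],
    [0,0,0,0,0,0,0.4]
  ]
}}

```text
time_s: 19.88
tool_pos: [0.539, -0.2903, 0.1791]
tool_rot: [180.0, 0.1, -30.0]
force: [0.2, -0.4, -0.0]
grip_width: 0.0351
```

Run:
```python
from cell import env
from h import *
from plan import *
import pickle
o=env.get_obs(); print(o['time_s'],o['tool_pos'],o['tool_rot'],o['qpos'],o['grip_width'])
w=env.read_camera('wrist');pickle.dump(w,open('w14.pkl','wb'));cv2.imwrite('pics/w14.png',cv2.resize(w['img'],(768,576)))
```

```text
19.8833 [ 0.53904707 -0.29026597  0.17911228] [ 1.79950776e+02  1.29429866e-01 -3.00009701e+01] [-25.5807524   34.6311305   69.50720919  98.30119429 -34.02652037
  71.70049173 -67.96600752] 0.035149258115546415
```

View pics/w14.png

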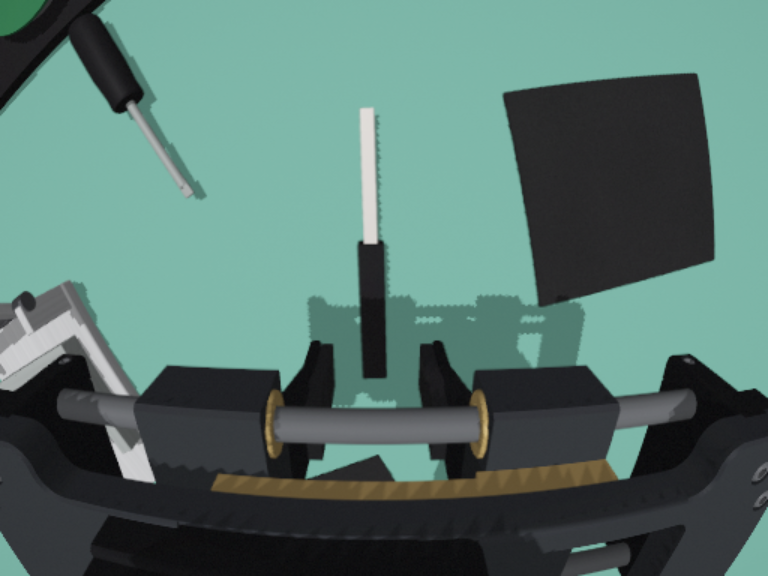

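The pusher is seen clearly, with the handle from (374,378) to (371,241) and the tip at (367,108), and the screwdriver is separate at (130,105). Joint 3 is close to its limit at this yaw, so I'll use the equivalent grasp half a turn round.

Run:
```python
from h import *
from plan import *
import pickle
w=pickle.load(open('w14.pkl','rb'))
f=lambda u,v,z:onz(w,u/1.5,v/1.5,z,True)[:2]
b=f(374,378,.014);h=f(371.5,242,.014);t=f(367,108,.012)
e=t-b;print(b,h,t,np.linalg.norm(e),np.linalg.norm(h-b),np.degrees(np.arctan2(e[1],e[0])))
g=b+e/np.linalg.norm(e)*.06; print('grip',g, t-e/np.linalg.norm(e)*.11)
p,r=cur();print(p)
```

```text
[ 0.48855862 -0.25915813] [ 0.56725757 -0.3030333 ] [ 0.6359691  -0.33984858] 0.1680499905517477 0.090103030541131 -28.695685474664508
grip [ 0.54118955 -0.28796758] [ 0.53947904 -0.28703127]
[ 0.53970766 -0.28922879  0.17924845]
```

Emit:
{"fn": "drive_tool", "kwargs": {
  "commands": [
    [0,0,0,0,0,-6.95,0.4],
    [0,0,0,0,0,-6.95,0.4],
    [0,0,0,0,0,-6.95,0.4],
    [0,0,0,0,0,-6.95,0.4],
    [0,0,0,0,0,-6.95,0.4],
    [0,0,0,0,0,-6.95,0.4],
    [0,0,0,0,0,-6.95,0.4],
    [0,0,0,0,0,-6.95,0.4],
    [0,0,0,0,0,-6.95,0.4],
    [0,0,0,0,0,-6.95,0.4],
    [0,0,0,0,0,-6.95,0.4],
    [0,0,0,0,0,-6.95,0.4],
    [0,0,0,0,0,-6.95,0.4],
    [0,0,0,0,0,-6.95,0.4],
    [0,0,0,0,0,-6.95,0.4],
    [0,0,0,0,0,-6.95,0.4],
    [0,0,0,0,0,-6.95,0.4],
    [0,0,0,0,0,-6.95,0.4],
    [0,0,0,0,0,-6.95,0.4],
    [0,0,0,0,0,-6.95,0.4]
  ]
}}

```text
time_s: 21.6
tool_pos: [0.5406, -0.2879, 0.18]
tool_rot: [180.0, -0.1, 109.6]
force: [0.6, -0.4, -0.8]
grip_width: 0.0346
```

Run:
```python
from plan import *
from cell import env
p,r=cur();print(p,r.as_euler('xyz',degrees=True),env.get_obs()['qpos'])
show(steps(p,r,[((.540,-.2878,.12),rot(150.8),False,2.0)],hand=.4,wmax=6.9))
```

```text
[ 0.54058579 -0.28789477  0.17999128] [ 1.79997067e+02 -6.47652545e-02  1.09593684e+02] [ -7.12504821  21.7065418   40.34468832  97.7610456  -15.22088545
  66.17586808  57.03194228]
6
[[0,-0.01,1,0,0,-6.9,0.4],[0.01,-0.01,1,0,0,-6.8,0.4],[0,0,1,0,0,-6.9,0.4],[0.01,-0.01,1,0,0,-6.9,0.4],[0.01,-0.01,1,0,0,-6.8,0.4],[0.01,0,1,0,0,-6.9,0.4]]
```

Emit:
{"fn": "drive_tool", "kwargs": {
  "commands": [
    [0,0,1,0,0,-6.9,0.4],
    [0,0,1,0,0,-6.9,0.4],
    [0,0,1,0,0,-6.9,0.4],
    [0,0,1,0,0,-6.9,0.4],
    [0,0,1,0,0,-6.9,0.4],
    [0,0,1,0,0,-6.9,0.4],
    [0,0,0,0,0,0,0.4],
    [0,0,0,0,0,0,0.4]
  ]
}}

```text
time_s: 22.27
tool_pos: [0.5401, -0.2884, 0.1198]
tool_rot: [180.0, -0.1, 150.4]
force: [0.1, 0.6, 0.3]
grip_width: 0.0349
```

Run:
```python
from plan import *
from h import *
from cell import env
p,r=cur();print(p,r.as_euler('xyz',degrees=True),env.get_obs()['qpos'])
w=env.read_camera('wrist');cv2.imwrite('pics/w15.png',cv2.resize(w['img'],(768,576)))
s=env.read_camera('scene');crop(s['img'],150,180,120,120,5,'pics/s15.png')
show(steps(p,r,[((.540,-.2878,.073),rot(150.8),False,1.6)],hand=.4,wmax=6.9))
```

```text
[ 0.54013893 -0.2883635   0.11977825] [ 1.79970096e+02 -9.29448758e-02  1.50358385e+02] [  0.18234602  24.02767982  31.28623998 100.40470392 -14.22422396
  59.61859034  96.89777437]
3
[[0.01,0.01,1.56,0,0,-0.1,0.4],[0.01,0.02,1.56,0,-0.1,-0.2,0.4],[0.01,0.01,1.56,0,0,-0.1,0.4]]
```

View pics/s15.png

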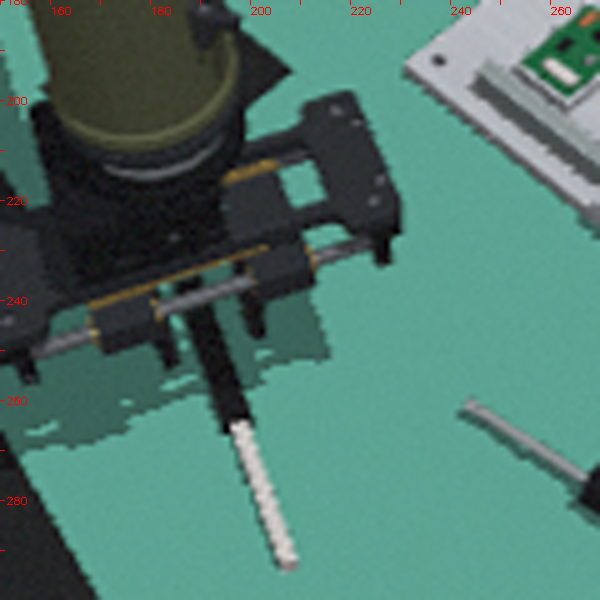

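View pics/w15.png

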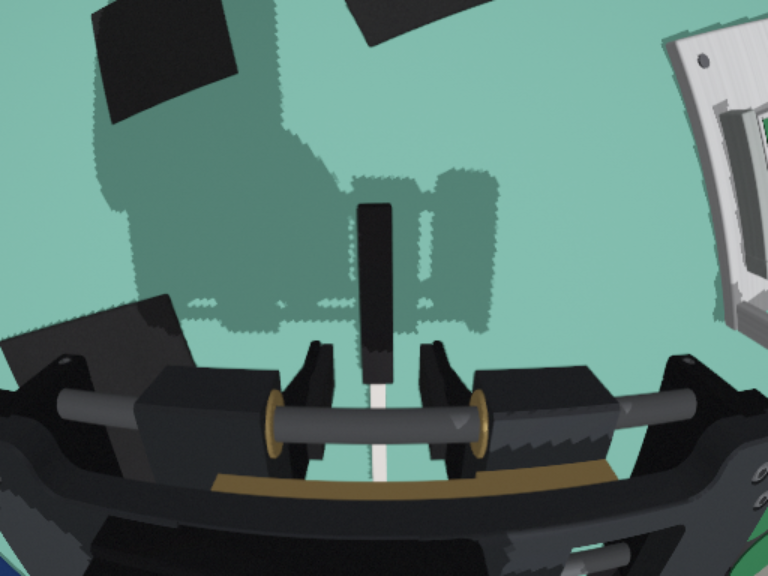

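Emit:
{"fn": "drive_tool", "kwargs": {
  "commands": [
    [0,0,1.55,0,0,-0.2,0.4],
    [0,0,1.55,0,0,-0.2,0.4],
    [0,0,1.5,0,0,0,0.4],
    [0,0,0,0,0,0,0.4],
    [0,0,0,0,0,0,0.4]
  ]
}}

```text
time_s: 22.78
tool_pos: [0.5401, -0.2895, 0.0743]
tool_rot: [-180.0, -0.0, 150.8]
force: [0.3, -0.8, 0.2]
grip_width: 0.0349
```

Run:
```python
from cell import env
o=env.get_obs(); print(o['tool_pos'],o['tool_rot'],o['force'],o['grip_width'])
```

```text
[ 0.5400917  -0.28951552  0.07432408] [-1.79988051e+02 -4.28983275e-02  1.50751304e+02] [ 0.33859725 -0.76904742  0.15757811] 0.034858948298819234
```

Emit:
{"fn": "drive_tool", "kwargs": {
  "commands": [
    [0,0,0.05,0,0,0,0.1],
    [0,0,0,0,0,0,0.1],
    [0,0,0,0,0,0,0.1],
    [0,0,0,0,0,0,0.1],
    [0,0,0,0,0,0,0.1],
    [0,0,-2.0,0,0,0,0.1],
    [0,0,-3.0,0,0,0,0.1],
    [0,0,-3.0,0,0,0,0.1],
    [0,0,0,0,0,0,0.1],
    [0,0,0,0,0,0,0.1]
  ],
  "force": 40
}}

```text
time_s: 23.62
tool_pos: [0.5412, -0.2905, 0.1559]
tool_rot: [179.9, 0.2, 150.8]
force: [-0.1, 0.3, -0.3]
grip_width: 0.0155
```

Run:
```python
from cell import env
from h import *
import pickle
o=env.get_obs(); print(o['time_s'],o['tool_pos'],o['tool_rot'],o['force'],o['grip_width'])
s=env.read_camera('scene');d=env.read_camera('side');pickle.dump((s,d),open('c16.pkl','wb'))
crop(s['img'],150,150,120,140,5,'pics/s16.png');crop(d['img'],200,110,120,110,6,'pics/d16.png')
```

```text
23.6167 [ 0.54119385 -0.29052066  0.15589175] [179.94510481   0.24181384 150.7777732 ] [-0.05767142  0.31681962 -0.33158979] 0.015501037031236772
```

View pics/s16.png

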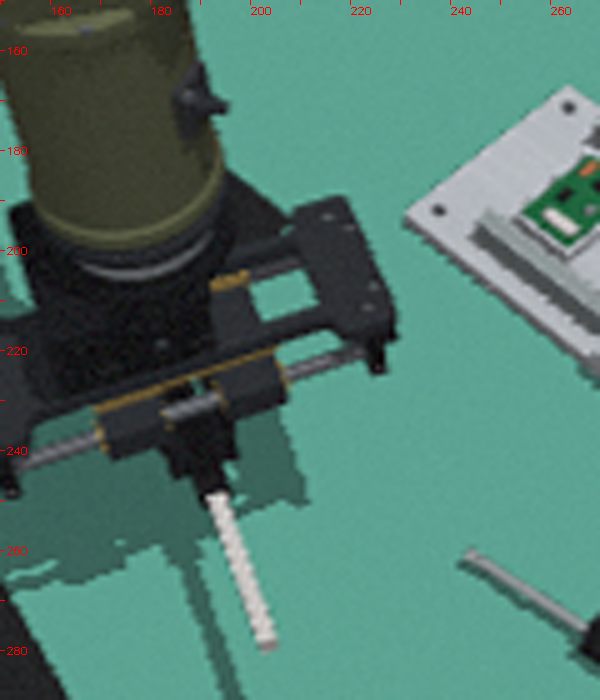

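View pics/d16.png

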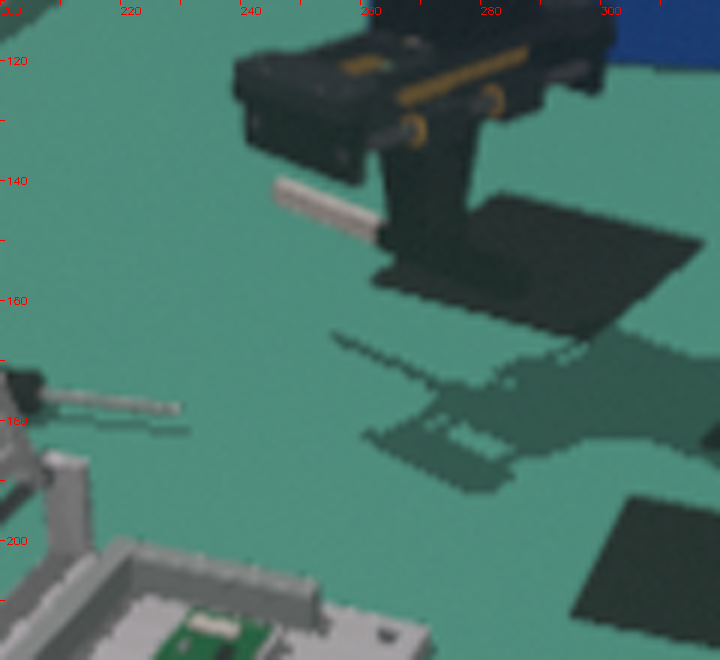

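Run:
```python
from h import *
from plan import *
import pickle
s,d=pickle.load(open('c16.pkl','rb'))
p,e=tri([ray(s,203.3,279),ray(d,245.7,141.8)]);print('tip',p,e)
q,r=cur();print(q, 'tip in tool cm',r.inv().apply(p-q)*100)
p2,e2=tri([ray(s,192.5,249),ray(d,261.5,148.5)]);print('blade root',p2,e2,(r.inv().apply(p2-q)*100))
```

```text
tip [ 0.63580385 -0.34292228  0.0824836 ] [np.float64(0.00023724939533880459), np.float64(0.00023724939533881925)]
[ 0.53966056 -0.28939065  0.1530177 ] tip in tool cm [-11.01303075   0.01772251   7.03953932]
blade root [ 0.56877188 -0.30345935  0.08583857] [np.float64(0.0038167438945290863), np.float64(0.0038167438945290854)] [-3.23597494  0.19090978  6.71389273]
```

```bash
cat >> plan.py <<'E'
FY=np.radians(-5.2);FX=np.array([np.cos(FY),np.sin(FY)]);FYv=np.array([-FX[1],FX[0]]);FO=np.array([.572,-.0142])
def w(fx,fy,z): return np.r_[FO+FX*fx/1e3+FYv*fy/1e3,z]
def fix(p): d=np.asarray(p)[:2]-FO; return np.array([d@FX,d@FYv])*1e3
E
python3 - <<'E'
from plan import *
p,r=cur();print(p,w(-148,2.4,.14))
show(steps(p,r,[(w(-148,2.4,.14),rot(174.8),False,3.0)],hand=.1))
E
```

```text
[ 0.53966056 -0.28939065  0.1530177 ] [0.42482663 0.00160374 0.14      ]
11
[[2.2,1.8,0.12,0,0,-2.2,0.1],[2.13,1.88,0.12,0,0,-2.2,0.1],[2.06,1.97,0.12,0,0,-2.1,0.1],[1.99,2.03,0.13,0,0,-2.2,0.1],[1.9,2.11,0.12,0,0,-2.2,0.1],[1.82,2.19,0.12,0,0,-2.2,0.1],[1.74,2.25,0.12,0,0,-2.2,0.1],[1.65,2.32,0.12,0,0,-2.2,0.1],[1.56,2.37,0.12,0,-0.1,-2.1,0.1],[1.47,2.44,0.12,0,0,-2.2,0.1],[1.37,2.49,0.12,0,0,-2.2,0.1]]
```

Emit:
{"fn": "drive_tool", "kwargs": {
  "commands": [
    [2.2,1.8,0.12,0,0,-2.2,0.1],
    [2.15,1.9,0.12,0,0,-2.2,0.1],
    [2.05,1.95,0.12,0,0,-2.2,0.1],
    [2.0,2.05,0.12,0,0,-2.2,0.1],
    [1.9,2.1,0.12,0,0,-2.2,0.1],
    [1.8,2.2,0.12,0,0,-2.2,0.1],
    [1.75,2.25,0.12,0,0,-2.2,0.1],
    [1.65,2.3,0.12,0,0,-2.2,0.1],
    [1.55,2.35,0.12,0,0,-2.1,0.1],
    [1.45,2.45,0.12,0,0,-2.2,0.1],
    [1.35,2.5,0.12,0,0,-2.2,0.1],
    [0,0,0,0,0,0,0.1],
    [0,0,0,0,0,0,0.1]
  ]
}}

```text
time_s: 24.8
tool_pos: [0.424, 0.0023, 0.1393]
tool_rot: [-180.0, -0.1, 175.1]
force: [0.9, 0.6, -0.9]
grip_width: 0.0153
```

Run:
```python
from plan import *
from h import *
from cell import env
import pickle
p,r=cur();print(p,r.as_euler('xyz',degrees=True),fix(p),env.get_obs()['qpos'])
s=env.read_camera('scene');d=env.read_camera('side');pickle.dump((s,d),open('c17.pkl','wb'))
crop(s['img'],190,120,120,115,6,'pics/s17.png');crop(d['img'],180,130,120,110,6,'pics/d17.png')
show(steps(p,r,[(w(-148,2.4,.10),rot(174.8),False,2.0)],hand=.1))
```

```text
[0.42401112 0.00226951 0.13929189] [-1.79970560e+02 -1.46967383e-01  1.75087852e+02] [-148.87249259    2.98911553] [-22.75587291  -1.53477668  18.75299812 124.36249957   0.59414518
  57.24199922  80.75596406]
2
[[-0.05,-0.03,1.96,0,-0.1,0.1,0.1],[-0.04,-0.03,1.97,0,0,0.2,0.1]]
```

View pics/s17.png

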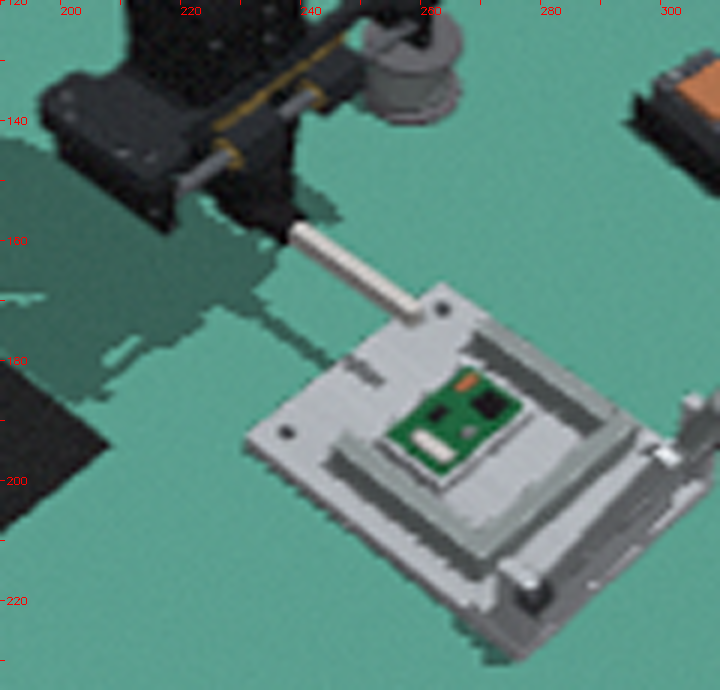

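View pics/d17.png

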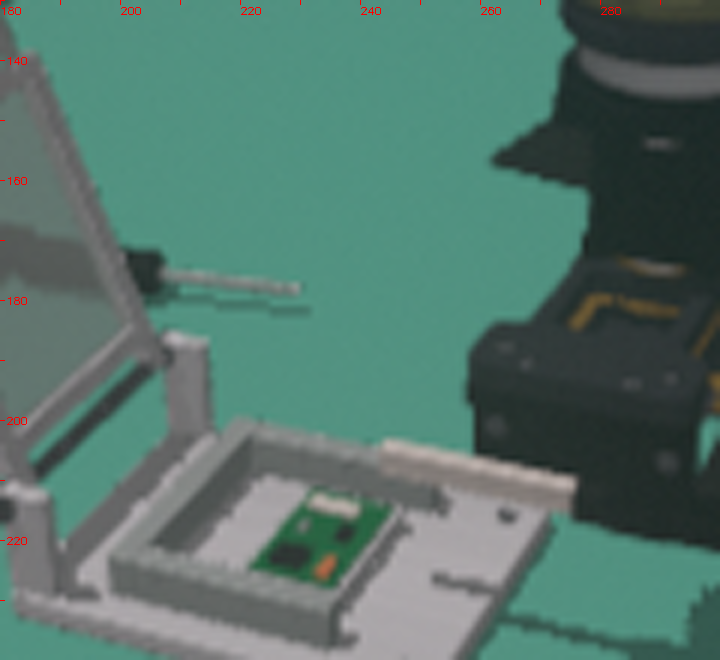

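Emit:
{"fn": "drive_tool", "kwargs": {
  "commands": [
    [-0.05,-0.03,1.95,0,0,0.15,0.1],
    [0,-0.03,1.95,0,0,0.15,0.1],
    [0,0,0,0,0,0,0.1],
    [0,0,0,0,0,0,0.1]
  ]
}}

```text
time_s: 25.23
tool_pos: [0.4251, -0.0009, 0.1007]
tool_rot: [-179.9, -0.2, 174.5]
force: [0.4, -0.4, -0.6]
grip_width: 0.0157
```

Run:
```python
from plan import *
from h import *
from cell import env
import pickle
p,r=cur();o=env.get_obs();print(p,r.as_euler('xyz',degrees=True),fix(p),o['force'],o['qpos'])
s=env.read_camera('scene');d=env.read_camera('side')
t,e=p,0
crop(s['img'],215,130,100,85,7,'pics/s18.png');crop(d['img'],190,170,110,80,7,'pics/d18.png')
```

```text
[ 0.42514464 -0.00085958  0.10072757] [-1.79923078e+02 -1.66291365e-01  1.74458593e+02] [-1.47460042e+02 -2.43666279e-02] [ 0.43145452 -0.40030521 -0.61434996] [-22.3931948    2.21822097  19.28313961 126.11909385  -0.86509499
  51.96618129  81.87046998]
```

View pics/s18.png

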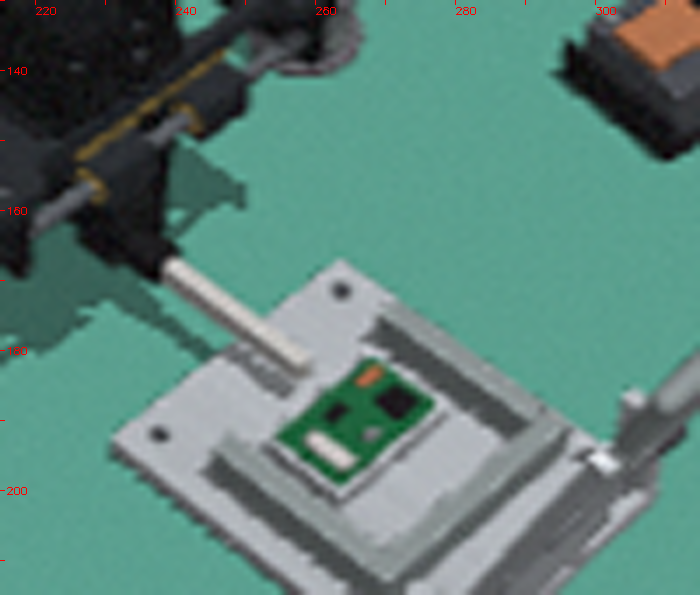

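View pics/d18.png

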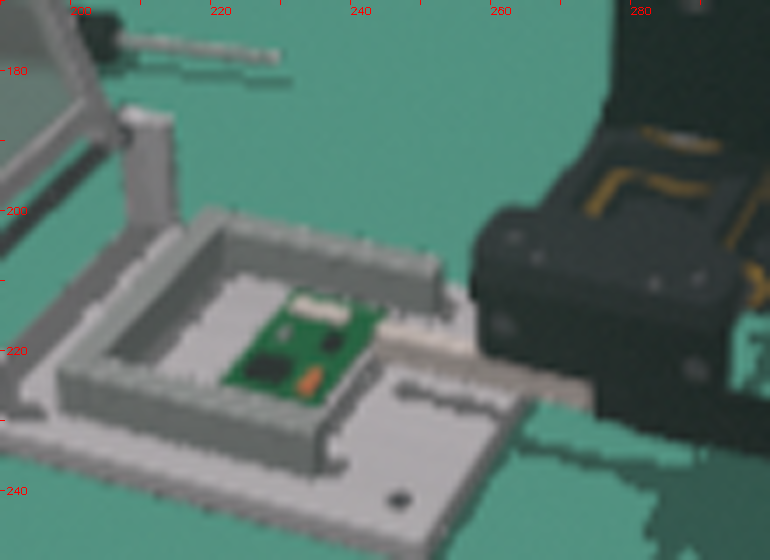

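Emit:
{"fn": "drive_tool", "kwargs": {
  "commands": [
    [0.1,0.2,0.6,0,0,-0.3,0.1],
    [0,0,0.6,0,0,0,0.1],
    [0,0,0,0,0,0,0.1],
    [0,0,0,0,0,0,0.1]
  ]
}}

```text
time_s: 25.67
tool_pos: [0.4248, 0.0025, 0.0893]
tool_rot: [-180.0, -0.0, 174.9]
force: [0.2, -0.5, -0.6]
grip_width: 0.0156
```

Run:
```python
from plan import *
from h import *
from cell import env
p,r=cur();o=env.get_obs();print(p,r.as_euler('xyz',degrees=True),fix(p),o['force'])
d=env.read_camera('side')
crop(d['img'],190,170,110,80,7,'pics/d19.png')
```

```text
[0.42480666 0.00248797 0.08933983] [-1.79994562e+02 -3.13072555e-02  1.74897063e+02] [-148.10002539    3.27877742] [ 0.19214637 -0.47305373 -0.62158308]
```

View pics/d19.png

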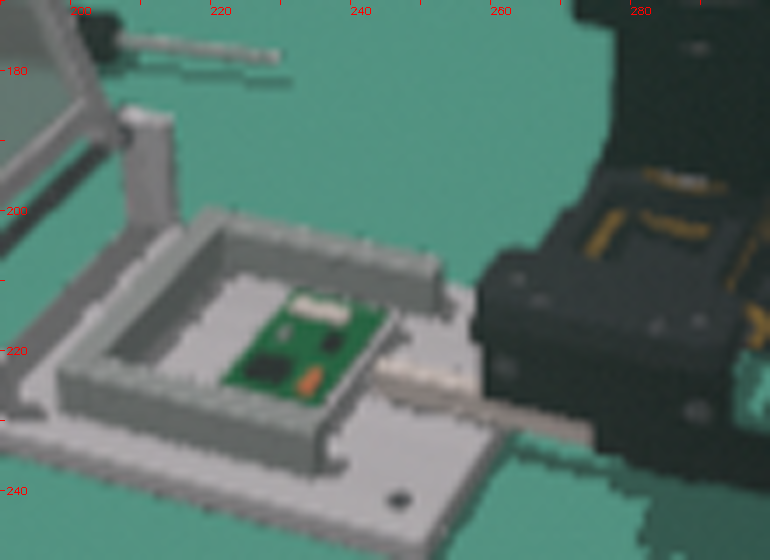

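Emit:
{"fn": "drive_tool", "kwargs": {
  "commands": [
    [-0.2,-0.05,0.1,0,0,0,0.1],
    [-0.3,0,0,0,0,0,0.1],
    [-0.3,0,0,0,0,0,0.1],
    [-0.3,0,0,0,0,0,0.1],
    [-0.3,0,0,0,0,0,0.1],
    [-0.3,0,0,0,0,0,0.1],
    [-0.3,0,0,0,0,0,0.1],
    [-0.3,0,0,0,0,0,0.1],
    [-0.3,0,0,0,0,0,0.1],
    [-0.3,0,0,0,0,0,0.1],
    [-0.2,0,0,0,0,0,0.1],
    [-0.2,0,0,0,0,0,0.1],
    [-0.1,0,0,0,0,0,0.1],
    [0,0,0,0,0,0,0.1]
  ]
}}

```text
time_s: 26.88
tool_pos: [0.4593, -0.0011, 0.0886]
tool_rot: [180.0, 0.0, 174.9]
force: [-0.0, -0.4, -0.0]
grip_width: 0.0152
```

Run:
```python
from plan import *
from h import *
from cell import env
p,r=cur();o=env.get_obs();print(p,r.as_euler('xyz',degrees=True),fix(p),o['force'],o['grip_width'])
s=env.read_camera('scene')
crop(s['img'],225,150,90,80,7,'pics/s20.png')
```

```text
[ 0.45925036 -0.00110719  0.08861575] [1.79999103e+02 3.02198176e-02 1.74886220e+02] [-113.47224038    2.82013711] [-0.04006763 -0.41180863 -0.04951069] 0.015197404358223206
```

View pics/s20.png

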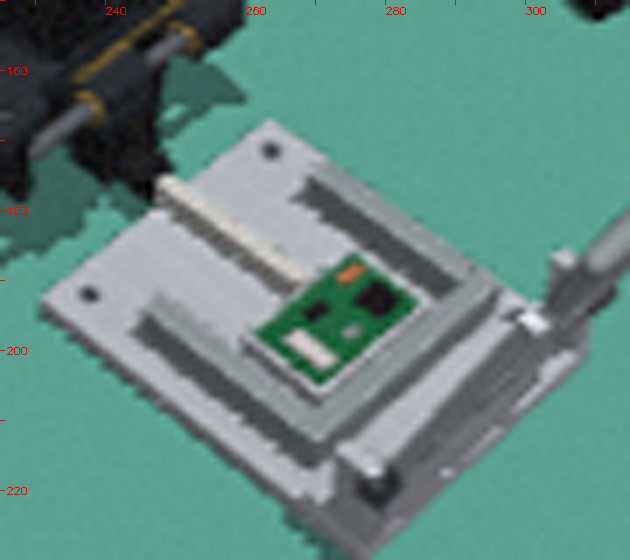

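The module has moved to within a few mm of the fence. I'll creep on until the force rises.

Emit:
{"fn": "drive_tool", "kwargs": {
  "commands": [
    [-0.15,0,0,0,0,0,0.1],
    [-0.15,0,0,0,0,0,0.1],
    [-0.1,0,0,0,0,0,0.1],
    [0,0,0,0,0,0,0.1]
  ]
}}

```text
time_s: 27.27
tool_pos: [0.4631, -0.0014, 0.0886]
tool_rot: [180.0, 0.0, 174.9]
force: [-0.4, -0.6, -0.1]
grip_width: 0.0149
```

Run:
```python
from plan import *
from cell import env
p,r=cur();o=env.get_obs();print(p,r.as_euler('xyz',degrees=True),fix(p),o['force'],o['grip_width'])
```

```text
[ 0.46313909 -0.00144069  0.08860754] [1.79994980e+02 2.14995020e-02 1.74887199e+02] [-109.56929174    2.84045171] [-0.35650165 -0.59471469 -0.14606334] 0.014881374817469508
```

Emit:
{"fn": "drive_tool", "kwargs": {
  "commands": [
    [-0.1,0,0,0,0,0,0.1],
    [-0.1,0,0,0,0,0,0.1],
    [0,0,0,0,0,0,0.1]
  ]
}}

```text
time_s: 27.52
tool_pos: [0.4651, -0.0016, 0.0886]
tool_rot: [180.0, 0.0, 174.9]
force: [-1.3, -0.0, 0.2]
grip_width: 0.0155
```

Run:
```python
from plan import *
from cell import env
p,r=cur();o=env.get_obs();print(p,r.as_euler('xyz',degrees=True),fix(p),o['force'],o['grip_width'])
```

```text
[ 0.46505048 -0.00161192  0.08858893] [1.79996165e+02 1.13173493e-02 1.74889213e+02] [-107.6502517     2.84316047] [-1.34709347 -0.02689446  0.18943662] 0.015474078611424713
```

Emit:
{"fn": "drive_tool", "kwargs": {
  "commands": [
    [-0.1,0,0,0,0,0,0.1],
    [-0.1,0,0,0,0,0,0.1],
    [0,0,0,0,0,0,0.1]
  ]
}}

```text
time_s: 27.77
tool_pos: [0.4658, -0.002, 0.0881]
tool_rot: [-180.0, -0.2, 174.9]
force: [-5.6, -0.1, 1.0]
grip_width: 0.0155
```

Run:
```python
from plan import *
from h import *
from cell import env
p,r=cur();o=env.get_obs();print(p,fix(p),o['force'],o['grip_width'])
s=env.read_camera('scene')
crop(s['img'],225,150,90,80,7,'pics/s21.png')
```

```text
[ 0.46582893 -0.00198634  0.08809458] [-106.84106662    2.54083649] [-5.57974089 -0.11829498  0.95434583] 0.015545140922330556
```

View pics/s21.png

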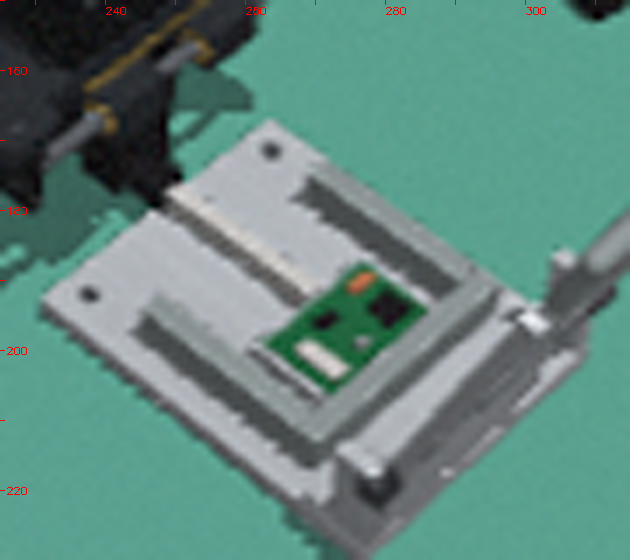

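Run:
```python
from plan import *
p,r=cur();r0=rot(174.8)
a=w(-121,2.6,.0885);b=w(-121,-37.3,.0885)
show(steps(p,r,[(a,r0,False,1.5),(b,r0,False,1.5)],hand=.1))
```

```text
4
[[1.41,0.01,-0.04,0,-0.1,0.1,0.1],[0,-1.33,0,0,0,0,0.1],[0,-1.33,0,0,0,0,0.1],[0,-1.33,0,0,0,0,0.1]]
```

Emit:
{"fn": "drive_tool", "kwargs": {
  "commands": [
    [-0.05,0,0,0,0,0,0.1],
    [0,0,0,0,0,0,0.1],
    [0.6,0,0,0,0,0.1,0.1],
    [1.0,0,0,0,0,0,0.1],
    [0,-1.3,0,0,0,0,0.1],
    [0,-1.35,0,0,0,0,0.1],
    [0,-1.35,0,0,0,0,0.1],
    [0,0,0,0,0,0,0.1],
    [0,0,0,0,0,0,0.1]
  ]
}}

```text
time_s: 28.57
tool_pos: [0.4481, -0.0403, 0.089]
tool_rot: [180.0, 0.1, 174.7]
force: [-0.0, -0.5, -0.3]
grip_width: 0.0152
```

Run:
```python
from plan import *
from h import *
from cell import env
import pickle
p,r=cur();o=env.get_obs();print(p,r.as_euler('xyz',degrees=True),fix(p),o['force'],o['grip_width'])
s=env.read_camera('scene');d=env.read_camera('side');pickle.dump((s,d),open('c22.pkl','wb'))
crop(s['img'],225,155,75,70,9,'pics/s22.png');crop(d['img'],190,190,90,60,8,'pics/d22.png')
```

```text
[ 0.44805283 -0.04033939  0.0889931 ] [1.79963252e+02 1.11579701e-01 1.74704144e+02] [-121.06797582  -37.26546763] [-0.04444821 -0.53434003 -0.29017644] 0.015239593621500677
```

View pics/s22.png

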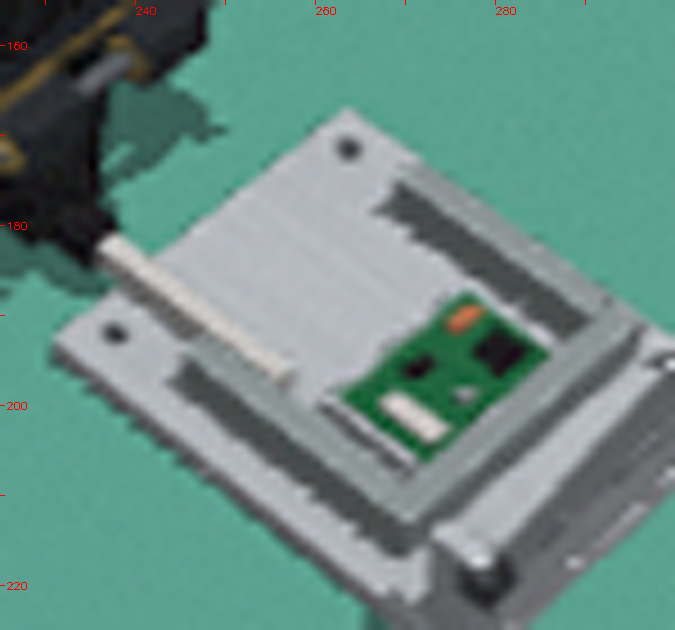

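View pics/d22.png

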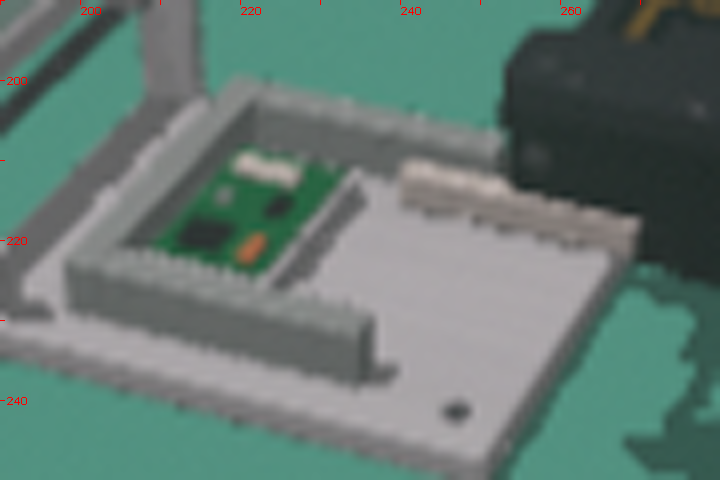

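Run:
```python
from plan import *
from h import *
import pickle
s,d=pickle.load(open('c22.pkl','rb'))
g=lambda c,u,v,z:fix(onz(c,u,v,z)).round(1)
S=lambda u,v,z:g(s,225+u/9,155+v/9,z)
D=lambda u,v,z:g(d,190+u/8,190+v/8,z)
print('tip L top',S(292,368,.027),'tip R top',S(272,380,.027),'mod NR top',S(318,402,.022),'mod NL top',S(462,292,.022),'mod FR',S(412,468,.022),'rail corner RF inner top',S(408,490,.032),'rail near end inner top',S(212,345,.032))
print('side: tip L top',D(402,180,.027),'mod NR top',D(360,172,.022),'mod NL',D(268,275,.022),'railR near inner top',D(500,157,.032),'RF corner',D(250,112,.032),'railL near inner top',D(372,318,.032), 'LF corner',D(70,262,.032))
```

```text
tip L top [ -9.2 -36. ] tip R top [-10.4 -43.8] mod NR top [  3.3 -37.3] mod NL top [ 6.5 26.9] mod FR [ 41.5 -35.8] rail corner RF inner top [ 50.7 -48.3] rail near end inner top [-30.9 -49.6]
side: tip L top [-18.6 -25.1] mod NR top [ -1.4 -30.9] mod NL [ 1.2 28.9] railR near inner top [-44.8 -41.4] RF corner [ 39.1 -35.4] railL near inner top [-42.2  48.4] LF corner [51.7 57.1]
```

Run:
```python
from plan import *
from h import *
import pickle
s,d=pickle.load(open('c22.pkl','rb'))
for a,b in(((292,368),(402,183)),((282,374),(402,172))):
    p,e=tri([ray(s,225+a[0]/9,155+a[1]/9),ray(d,190+b[0]/8,190+b[1]/8)]);print(p,fix(p),e)
# module NR corner
p,e=tri([ray(s,225+318/9,155+402/9),ray(d,190+360/8,190+172/8)]);print('modNR',p,fix(p),e)
p,e=tri([ray(s,225+462/9,155+292/9),ray(d,190+268/8,190+275/8)]);print('modNL',p,fix(p),e)
p,e=tri([ray(s,225+212/9,155+345/9),ray(d,190+500/8,190+157/8)]);print('railR near',p,fix(p),e)
```

```text
[ 0.55518124 -0.04521213  0.01977256] [-13.93883038 -32.40882193] [np.float64(0.0011143626138561305), np.float64(0.0011143626138561571)]
[ 0.55572299 -0.04961901  0.02120353] [-12.99990559 -36.74846705] [np.float64(0.00021294730369165812), np.float64(0.00021294730369175336)]
modNR [ 0.56999156 -0.04959529  0.01840302] [  1.20779674 -35.43164943] [np.float64(0.0003293097330674596), np.float64(0.0003293097330674595)]
modNL [0.57840078 0.01280746 0.01988213] [ 3.9266823 27.4764242] [np.float64(0.0017217206621139758), np.float64(0.001721720662113884)]
railR near [ 0.52967237 -0.05803512  0.02544707] [-38.18053849 -47.49097276] [np.float64(0.0039038914627089185), np.float64(0.0039038914627090456)]
```

Triangulation puts the blade a little too near the module to slide in safely. I'll feel for the right rail instead by moving right in small steps.

Emit:
{"fn": "drive_tool", "kwargs": {
  "commands": [
    [0,-0.2,0,0,0,0,0.1],
    [0,-0.1,0,0,0,0,0.1],
    [0,0,0,0,0,0,0.1],
    [0,0,0,0,0,0,0.1]
  ]
}}

```text
time_s: 29.0
tool_pos: [0.4476, -0.043, 0.0885]
tool_rot: [180.0, 0.0, 174.8]
force: [0.0, 0.3, -0.6]
grip_width: 0.0154
```

Run:
```python
from plan import *
from cell import env
p,r=cur();o=env.get_obs();print(p,fix(p),o['force'],o['wrist_torque'],o['grip_width'])
```

```text
[ 0.44758902 -0.04299854  0.08853504] [-121.28886899  -39.95570361] [ 0.02922308  0.27872503 -0.58237251] [ 0.05144542  0.04394645 -0.00246416] 0.015355802682372573
```

Emit:
{"fn": "drive_tool", "kwargs": {
  "commands": [
    [0,-0.1,0,0,0,0,0.1],
    [0,-0.05,0,0,0,0,0.1],
    [0,0,0,0,0,0,0.1]
  ]
}}

```text
time_s: 29.25
tool_pos: [0.4474, -0.0445, 0.0885]
tool_rot: [180.0, -0.0, 174.8]
force: [-0.1, 0.8, 0.4]
grip_width: 0.0151
```

Run:
```python
from plan import *
from cell import env
p,r=cur();o=env.get_obs();print(p,fix(p),o['force'],o['wrist_torque'],o['grip_width'])
```

```text
[ 0.44739777 -0.04448284  0.08852884] [-121.34480427  -41.4512257 ] [-0.08860205  0.84656495  0.35668048] [ 0.24501866 -0.02287129  0.09392629] 0.015115521820987294
```

Emit:
{"fn": "drive_tool", "kwargs": {
  "commands": [
    [0,-0.1,0,0,0,0,0.1],
    [0,0,0,0,0,0,0.1]
  ]
}}

```text
time_s: 29.42
tool_pos: [0.4473, -0.0452, 0.0886]
tool_rot: [180.0, -0.0, 174.8]
force: [1.1, 2.6, -0.6]
grip_width: 0.0153
```

Run:
```python
from plan import *
from cell import env
p,r=cur();o=env.get_obs();print(p,fix(p),o['force'],o['wrist_torque'],o['grip_width'])
```

```text
[ 0.44733511 -0.04515241  0.0885534 ] [-121.34652325  -42.12372047] [ 1.05033372  2.61209979 -0.61018582] [ 0.6348971  -0.01643034  0.24392337] 0.015346104350303105
```

Emit:
{"fn": "drive_tool", "kwargs": {
  "commands": [
    [0,0.2,0,0,0,0,0.1],
    [-0.2,0,0,0,0,0,0.1],
    [-0.4,0,0,0,0,0,0.1],
    [-0.4,0,0,0,0,0,0.1],
    [-0.4,0,0,0,0,0,0.1],
    [-0.4,0,0,0,0,0,0.1],
    [-0.2,0,0,0,0,0,0.1],
    [0,0,0,0,0,0,0.1]
  ]
}}

```text
time_s: 30.08
tool_pos: [0.468, -0.0457, 0.0886]
tool_rot: [-180.0, 0.0, 174.8]
force: [-0.2, -0.8, -0.3]
grip_width: 0.0154
```

Run:
```python
from plan import *
from h import *
from cell import env
p,r=cur();o=env.get_obs();print(p,fix(p),o['force'],o['wrist_torque'],o['grip_width'])
s=env.read_camera('scene')
crop(s['img'],225,155,75,70,9,'pics/s23.png')
```

```text
[ 0.46803064 -0.04568601  0.08857362] [-100.68780474  -40.77943688] [-0.16945446 -0.80329165 -0.29255357] [-0.00084123  0.023244    0.03582558] 0.015367700026519136
```

View pics/s23.png

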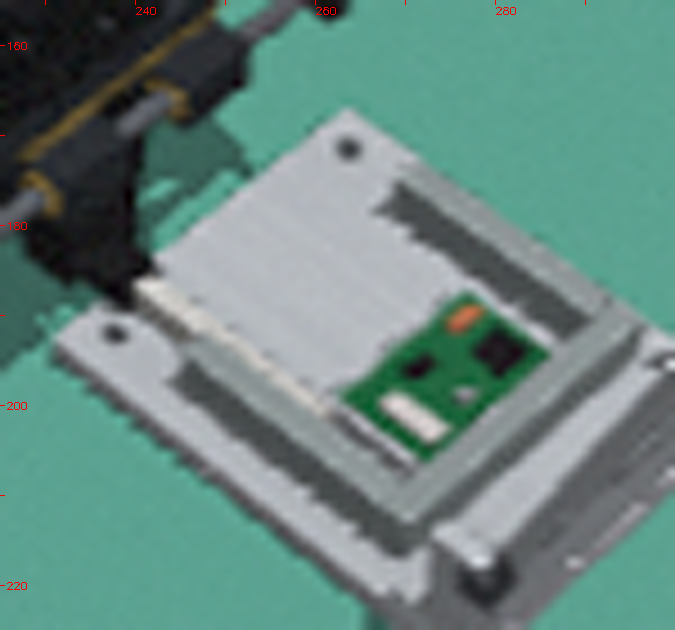

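Emit:
{"fn": "drive_tool", "kwargs": {
  "commands": [
    [-0.3,0,0,0,0,0,0.1],
    [-0.4,0,0,0,0,0,0.1],
    [-0.4,0,0,0,0,0,0.1],
    [-0.4,0,0,0,0,0,0.1],
    [-0.4,0,0,0,0,0,0.1],
    [-0.4,0,0,0,0,0,0.1],
    [-0.4,0,0,0,0,0,0.1],
    [0,0,0,0,0,0,0.1]
  ]
}}

```text
time_s: 30.8
tool_pos: [0.4953, -0.048, 0.0887]
tool_rot: [-180.0, 0.1, 174.8]
force: [-0.3, 0.0, -0.5]
grip_width: 0.0154
```

Run:
```python
from plan import *
from h import *
from cell import env
p,r=cur();o=env.get_obs();print(p,fix(p),o['force'],o['wrist_torque'],o['grip_width'])
s=env.read_camera('scene')
crop(s['img'],225,155,75,70,9,'pics/s24.png')
```

```text
[ 0.49526834 -0.048049    0.08867211] [-73.34804218 -40.66407834] [-0.27294905  0.01665328 -0.50937458] [-0.01293883 -0.01338156  0.02001103] 0.015368525938690213
```

View pics/s24.png

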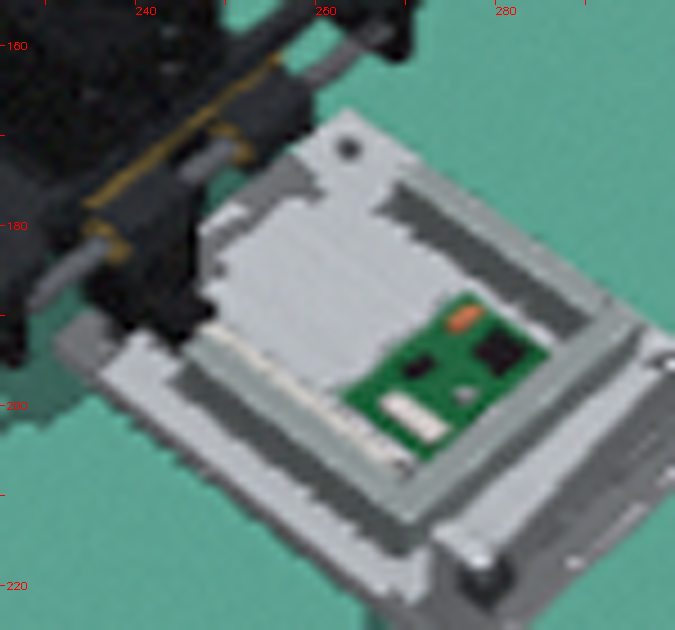

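Emit:
{"fn": "drive_tool", "kwargs": {
  "commands": [
    [0,0.15,0,0,0,0,0.1],
    [0,0.2,0,0,0,0,0.1],
    [0,0.2,0,0,0,0,0.1],
    [0,0.2,0,0,0,0,0.1],
    [0,0.2,0,0,0,0,0.1],
    [0,0.15,0,0,0,0,0.1],
    [0,0.1,0,0,0,0,0.1],
    [0,0,0,0,0,0,0.1]
  ]
}}

```text
time_s: 31.52
tool_pos: [0.4953, -0.0358, 0.0885]
tool_rot: [180.0, -0.0, 174.8]
force: [-1.2, -0.6, -0.0]
grip_width: 0.0154
```

Run:
```python
from plan import *
from h import *
from cell import env
p,r=cur();o=env.get_obs();print(p,fix(p),o['force'],o['wrist_torque'],o['grip_width'])
s=env.read_camera('scene')
crop(s['img'],225,155,75,70,9,'pics/s25.png')
```

```text
[ 0.49525242 -0.03577759  0.08851072] [-74.47608258 -28.44462092] [-1.17162504 -0.56410924 -0.03147288] [-0.14956745  0.14695353 -0.08742085] 0.015441495927119802
```

View pics/s25.png

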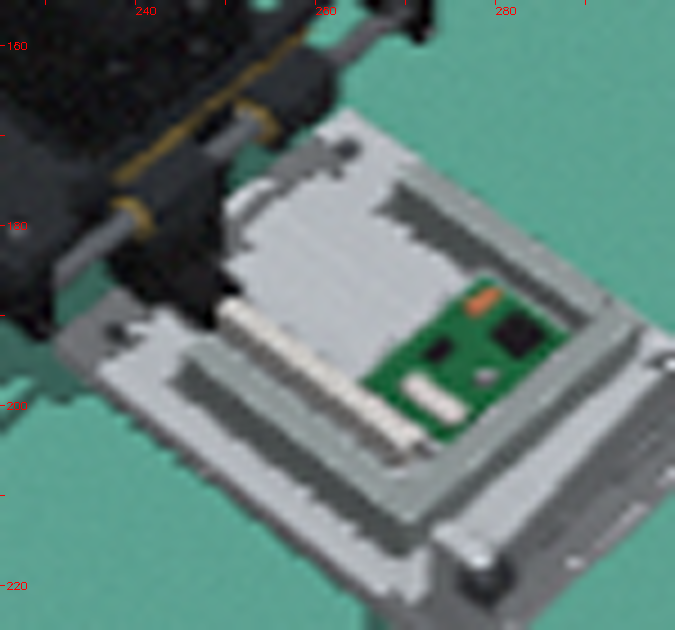

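Emit:
{"fn": "drive_tool", "kwargs": {
  "commands": [
    [0,0.1,0,0,0,0,0.1],
    [0,0.1,0,0,0,0,0.1],
    [0,0,0,0,0,0,0.1]
  ]
}}

```text
time_s: 31.82
tool_pos: [0.4954, -0.0341, 0.0885]
tool_rot: [-180.0, -0.0, 174.8]
force: [-0.5, -0.9, -0.3]
grip_width: 0.0157
```

Run:
```python
from plan import *
from cell import env
p,r=cur();o=env.get_obs();print(p,fix(p),o['force'],o['wrist_torque'],o['grip_width'])
```

```text
[ 0.49537781 -0.03412277  0.08848037] [-74.50119177 -26.78523875] [-0.48275128 -0.89485149 -0.34827587] [-0.31706349  0.26994027 -0.13927338] 0.01567845865549941
```

Emit:
{"fn": "drive_tool", "kwargs": {
  "commands": [
    [0,0.1,0,0,0,0,0.1],
    [0,0.1,0,0,0,0,0.1],
    [0,0,0,0,0,0,0.1]
  ]
}}

```text
time_s: 32.07
tool_pos: [0.4953, -0.033, 0.0884]
tool_rot: [-179.9, -0.0, 174.7]
force: [-2.2, -4.3, -0.3]
grip_width: 0.0156
```

Run:
```python
from plan import *
from cell import env
p,r=cur();o=env.get_obs();print(p,fix(p),o['force'],o['wrist_torque'],o['grip_width'])
```

```text
[ 0.49533451 -0.0330218   0.08840979] [-74.64410113 -25.69272882] [-2.19621795 -4.33753078 -0.30031234] [-1.06070274  0.46589718 -0.43261111] 0.01562491107342259
```

Emit:
{"fn": "drive_tool", "kwargs": {
  "commands": [
    [0,0.1,0,0,0,0,0.1],
    [0,0,0,0,0,0,0.1],
    [0,0,0,0,0,0,0.1]
  ]
}}

```text
time_s: 32.32
tool_pos: [0.4953, -0.0326, 0.0884]
tool_rot: [-179.9, -0.0, 174.7]
force: [-1.6, -5.3, 1.1]
grip_width: 0.0156
```

Run:
```python
from plan import *
from h import *
from cell import env
p,r=cur();o=env.get_obs();print(p,fix(p),o['force'],o['wrist_torque'],o['grip_width'])
s=env.read_camera('scene');d=env.read_camera('side')
crop(s['img'],225,155,75,70,9,'pics/s26.png');crop(d['img'],190,190,90,60,8,'pics/d26.png')
```

```text
[ 0.49533426 -0.03258153  0.08837835] [-74.6842499  -25.25429399] [-1.64007696 -5.33566474  1.14088627] [-1.30587004  0.52062755 -0.46130461] 0.015648908827676247
```

View pics/s26.png

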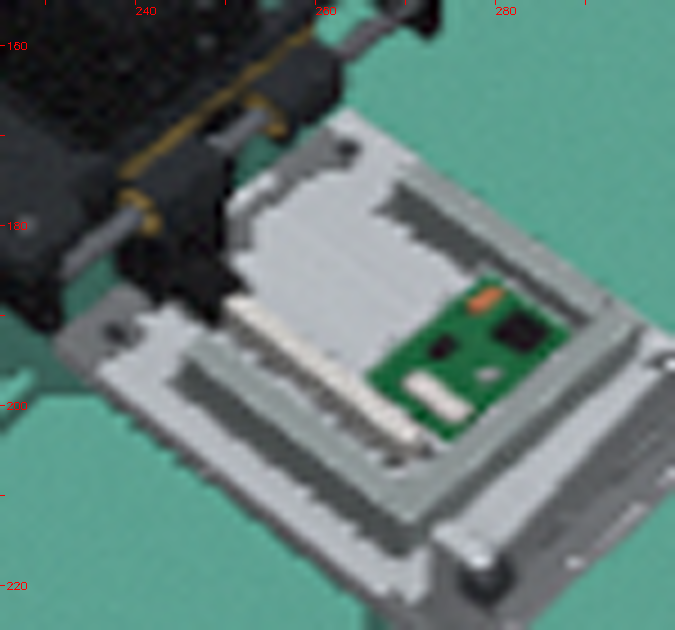

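View pics/d26.png

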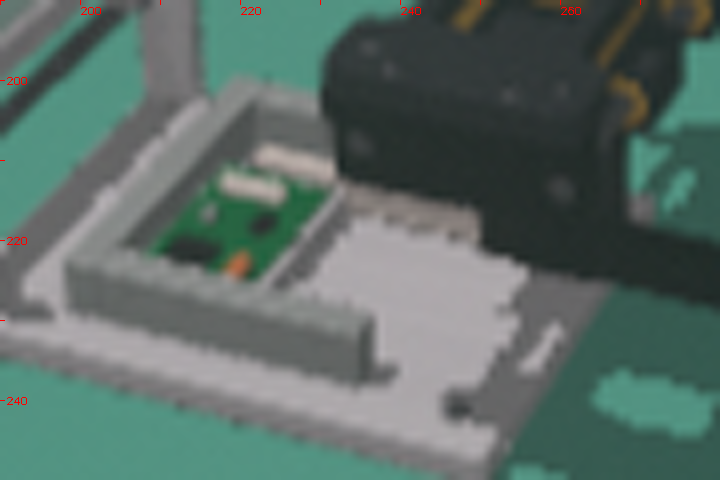

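Emit:
{"fn": "drive_tool", "kwargs": {
  "commands": [
    [0,-0.15,0,0,0,0,0.1],
    [0,-0.25,0,0,0,0,0.1],
    [0.6,0,0,0,0,0,0.1],
    [1.0,0,0,0,0,0,0.1],
    [1.0,0,0,0,0,0,0.1],
    [1.0,0,0,0,0,0,0.1],
    [1.0,0,0,0,0,0,0.1],
    [0,1.0,0,0,0,0,0.1],
    [0,1.4,0,0,0,0,0.1],
    [0,1.5,0,0,0,0,0.1],
    [0,0,0,0,0,0,0.1],
    [0,0,0,0,0,0,0.1]
  ]
}}

```text
time_s: 33.42
tool_pos: [0.4533, 0.0094, 0.0887]
tool_rot: [180.0, 0.0, 175.0]
force: [-0.6, -1.1, -0.4]
grip_width: 0.0153
```

Run:
```python
from plan import *
from h import *
from cell import env
p,r=cur();o=env.get_obs();print(p,r.as_euler('xyz',degrees=True),fix(p),o['force'])
s=env.read_camera('scene');d=env.read_camera('side')
crop(s['img'],225,155,75,70,9,'pics/s27.png');crop(d['img'],190,190,90,60,8,'pics/d27.png')
```

```text
[0.45326869 0.00935449 0.08869242] [1.79977328e+02 2.53835088e-02 1.74955223e+02] [-120.3774604    12.69662085] [-0.64060878 -1.10614016 -0.44156396]
```

View pics/s27.png

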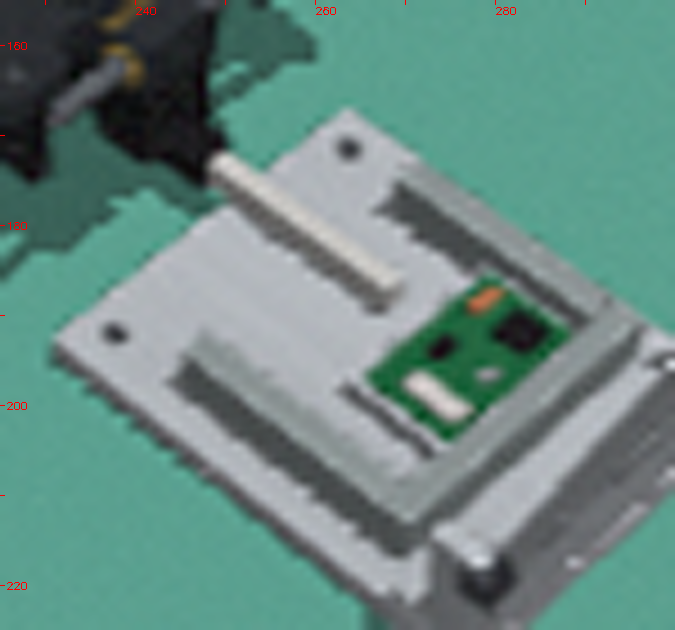

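View pics/d27.png

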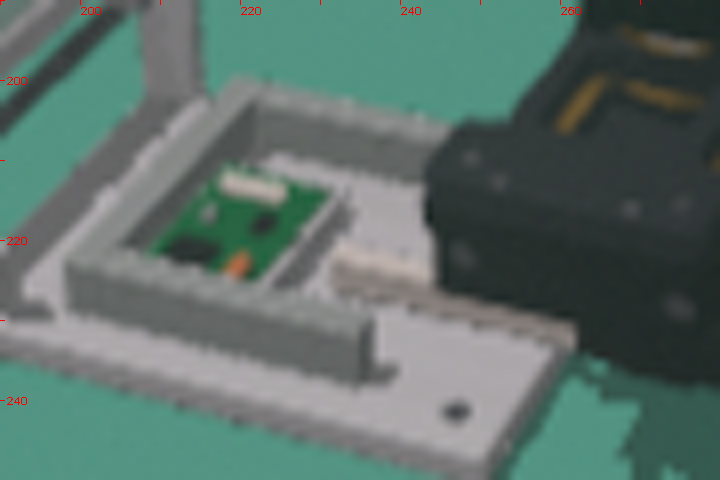

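Emit:
{"fn": "drive_tool", "kwargs": {
  "commands": [
    [0,-0.3,0,0,0,0,0.1],
    [-0.4,0,0,0,0,0,0.1],
    [-0.4,0,0,0,0,0,0.1],
    [-0.2,0,0,0,0,0,0.1],
    [-0.15,0,0,0,0,0,0.1],
    [-0.1,0,0,0,0,0,0.1],
    [-0.1,0,0,0,0,0,0.1],
    [0,0,0,0,0,0,0.1]
  ]
}}

```text
time_s: 34.18
tool_pos: [0.4662, 0.0037, 0.0884]
tool_rot: [-180.0, -0.0, 174.8]
force: [-1.3, 0.0, -0.5]
grip_width: 0.0154
```

Run:
```python
from plan import *
from cell import env
p,r=cur();o=env.get_obs();print(p,fix(p),o['force'],o['wrist_torque'])
```

```text
[0.46617357 0.00372187 0.08837862] [-107.01519131    8.25679269] [-1.25968769  0.04899644 -0.48425017] [-0.04196624  0.16898599 -0.01728466]
```

Emit:
{"fn": "drive_tool", "kwargs": {
  "commands": [
    [-0.1,0,0,0,0,0,0.1],
    [-0.1,0,0,0,0,0,0.1],
    [0,0,0,0,0,0,0.1]
  ]
}}

```text
time_s: 34.43
tool_pos: [0.4665, 0.0037, 0.0878]
tool_rot: [-180.0, -0.3, 174.8]
force: [-4.6, 0.5, 1.1]
grip_width: 0.0156
```

Run:
```python
from plan import *
from cell import env
p,r=cur();o=env.get_obs();print(p,fix(p),o['force'],o['wrist_torque'])
```

```text
[0.4665199  0.00368834 0.08781061] [-106.66725093    8.25478437] [-4.63673659  0.47125725  1.13247235] [ 0.06665106  1.01305754 -0.00996363]
```

The push ended at the same x as the first one (-106.7), so the fence contact is solid. I'll back off, lift, and turn so that the wrist camera sees the bed.

Run:
```python
from plan import *
p,r=cur();p1=w(-125,8.3,.0885);p2=w(-125,8.3,.20)
a=steps(p,r,[(p1,rot(174.8),False,1.2),(p2,rot(174.8),False,3.0),((.545,-.03,.215),rot(85),False,2.0)],hand=.1,wmax=6.9)
show(a)
```

```text
20
[[0.92,0,-0.03,0,-0.1,0,0.1],[0.91,0,-0.03,0,-0.2,0,0.1],[0,0,-2.79,0,0,0,0.1],[0,0,-2.79,0,0,0,0.1],[0,0,-2.78,0,0,0,0.1],[0,0,-2.79,0,0,0,0.1],[-0.71,-0.19,-0.11,0,0,6.4,0.1],[-0.73,-0.11,-0.1,0,0,6.4,0.1],[-0.73,-0.02,-0.11,0,0,6.4,0.1],[-0.74,0.05,-0.11,0,0,6.5,0.1],[-0.72,0.14,-0.1,0,0,6.4,0.1],[-0.71,0.22,-0.11,0,0,6.4,0.1],[-0.67,0.29,-0.11,0,0,6.4,0.1],[-0.64,0.37,-0.1,0,0,6.4,0.1],[-0.59,0.44,-0.11,0,0,6.4,0.1],[-0.54,0.5,-0.11,0,0,6.4,0.1],[-0.48,0.56,-0.1,0,0,6.5,0.1],[-0.42,0.6,-0.11,0,0,6.4,0.1],[-0.34,0.65,-0.11,0,0,6.4,0.1],[-0.27,0.69,-0.1,0,0,6.4,0.1]]
```

Emit:
{"fn": "drive_tool", "kwargs": {
  "commands": [
    [0.5,0,0,0,0,0,0.1],
    [1.3,0,0,0,0,0,0.1],
    [0,0,-2.8,0,0,0,0.1],
    [0,0,-2.8,0,0,0,0.1],
    [0,0,-2.8,0,0,0,0.1],
    [0,0,-2.8,0,0,0,0.1],
    [-0.7,-0.2,-0.1,0,0,6.4,0.1],
    [-0.75,-0.1,-0.1,0,0,6.4,0.1],
    [-0.75,0,-0.1,0,0,6.4,0.1],
    [-0.75,0.05,-0.1,0,0,6.4,0.1],
    [-0.7,0.15,-0.1,0,0,6.4,0.1],
    [-0.7,0.2,-0.1,0,0,6.4,0.1],
    [-0.65,0.3,-0.1,0,0,6.4,0.1],
    [-0.65,0.35,-0.1,0,0,6.4,0.1],
    [-0.6,0.45,-0.1,0,0,6.4,0.1],
    [-0.55,0.5,-0.1,0,0,6.4,0.1],
    [-0.5,0.55,-0.1,0,0,6.4,0.1],
    [-0.4,0.6,-0.1,0,0,6.4,0.1],
    [-0.35,0.65,-0.1,0,0,6.4,0.1],
    [0,0,0,0,0,0,0.1]
  ]
}}

```text
time_s: 36.1
tool_pos: [0.5419, -0.0282, 0.2141]
tool_rot: [179.8, 0.0, 91.4]
force: [-0.5, -0.0, 0.2]
grip_width: 0.0153
```

Run:
```python
from plan import *
from h import *
from cell import env
import pickle
p,r=cur();o=env.get_obs();print(o['time_s'],p,r.as_euler('xyz',degrees=True),o['force'],o['qpos'])
c=env.read_camera('wrist');pickle.dump(c,open('w28.pkl','wb'));cv2.imwrite('pics/w28.png',cv2.resize(c['img'],(768,576)))
```

```text
36.1 [ 0.54190065 -0.02819111  0.21413447] [1.79821288e+02 4.24561335e-02 9.13916898e+01] [-0.51175478 -0.01567432  0.18514419] [-22.0144827    8.45080604  24.22641297 105.23778983  -3.72412032
  66.90877256   4.82192122]
```

View pics/w28.png

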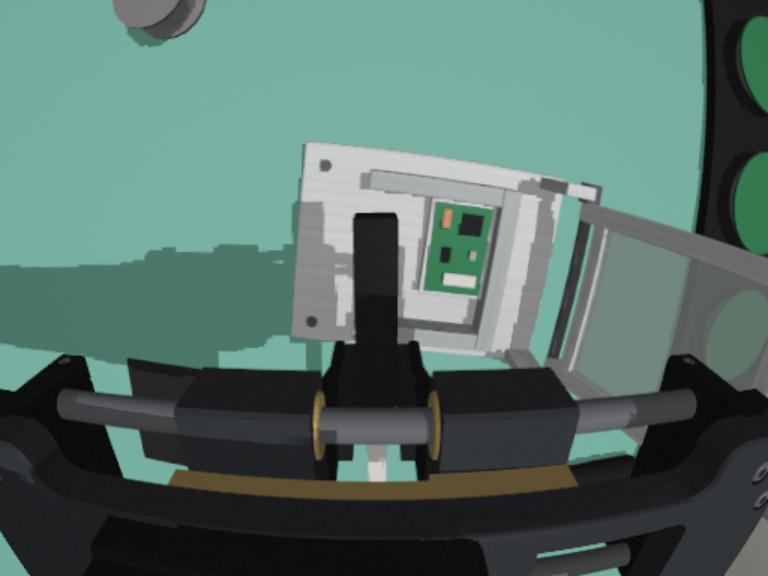

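Run:
```python
from h import *
import pickle
c=pickle.load(open('w28.pkl','rb'))
crop(c['img'],240,105,110,95,7,'pics/w28f.png')
```

```text
(no output)
```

View pics/w28f.png

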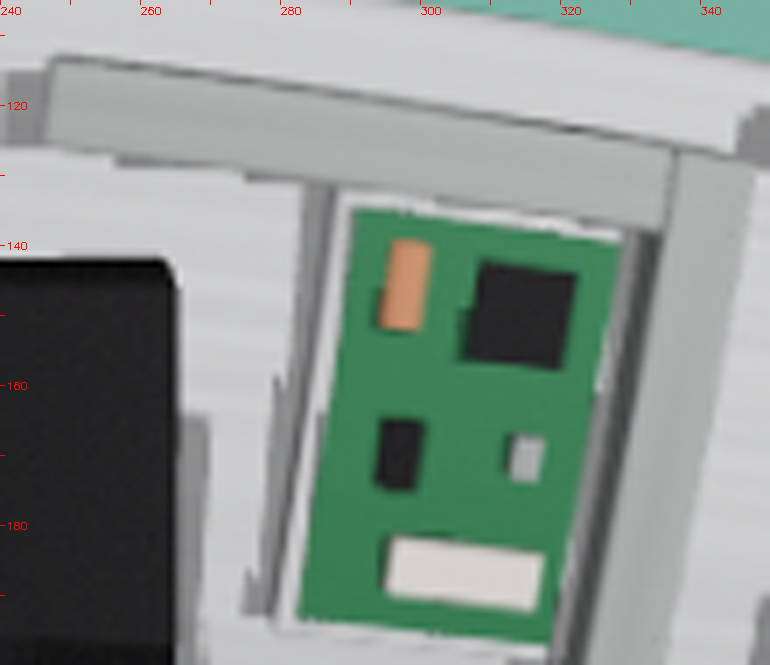

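Run:
```python
from h import *
from plan import fix
import pickle
c=pickle.load(open('w28.pkl','rb'))
f=lambda u,v,z:fix(onz(c,240+u/7,105+v/7,z,True)).round(2)
print('fence top inner',f(660,232,.032),f(588,660,.032))
print('railL top inner',f(48,147,.032),f(350,190,.032),f(655,232,.032))
print('mod near edge',f(336,195,.022),f(273,625,.022))
print('green near edge',f(354,208,.0235),f(298,620,.0235),'green far',f(622,243,.0235),f(549,642,.0235))
print('mod right edge',f(285,628,.022),f(545,652,.022))
```

```text
fence top inner [44.54 43.73] [ 45.37 -17.61]
railL top inner [-38.57  44.1 ] [ 1.56 43.33] [43.84 43.63]
mod near edge [ 1.2  41.49] [  1.14 -20.72]
green near edge [ 3.69 40.18] [  4.39 -19.09] green far [41.9  40.63] [ 41.57 -18.21]
mod right edge [  2.93 -20.97] [ 41.69 -20.26]
```

The check holds: near edge 1.2 mm plus 44 gives about 45, which is the fence. The near edge is square to the fence within 0.1 mm over 62 mm. The board centre is at y=10.6 mm, against 10.7 mm expected for touching the left rail. Now I'll lay the pusher down to the right of the fixture.

Run:
```python
from h import *
from plan import *
import pickle
s,d=pickle.load(open('c0.pkl','rb'))
print('driver tip',onz(s,243,261,.005),'handle end',onz(s,294,294,.01))
p,r=cur();print(p)
show(steps(p,r,[((.50,-.215,.16),rot(91.4),False,2.5),((.50,-.215,.095),rot(91.4),False,2.2)],hand=.1))
```

```text
driver tip [ 0.64962138 -0.22287861  0.005     ] handle end [ 0.80180784 -0.21610872  0.01      ]
[ 0.54102677 -0.02789324  0.21384151]
11
[[-2.32,-0.58,0.67,0,0,0,0.1],[-2.32,-0.59,0.68,0,0,0.1,0.1],[-2.33,-0.57,0.67,0,0,0,0.1],[-2.32,-0.58,0.67,0,0,0,0.1],[-2.33,-0.58,0.68,0.1,0,0.1,0.1],[-2.32,-0.57,0.67,0,0,0,0.1],[-2.32,-0.58,0.67,0,0,0.1,0.1],[-2.33,-0.57,0.68,0,0,0,0.1],[0,0,2.17,0,0,0,0.1],[0,0,2.16,0,0,0,0.1],[0,0,2.17,0,0,0,0.1]]
```

Emit:
{"fn": "drive_tool", "kwargs": {
  "commands": [
    [-2.3,-0.6,0.4,0,0,0,0.1],
    [-2.3,-0.6,0.6,0,0,0,0.1],
    [-2.3,-0.6,0.7,0,0,0,0.1],
    [-2.3,-0.6,0.7,0,0,0,0.1],
    [-2.35,-0.55,0.7,0,0,0,0.1],
    [-2.35,-0.55,0.7,0,0,0,0.1],
    [-2.35,-0.55,0.7,0,0,0,0.1],
    [-2.35,-0.55,0.7,0,0,0,0.1],
    [0,0,2.2,0,0,0,0.1],
    [0,0,2.2,0,0,0,0.1],
    [0,0,2.2,0,0,0,0.1],
    [0,0,0,0,0,0,0.1],
    [0,0,0,0,0,0,0.1]
  ]
}}

```text
time_s: 37.23
tool_pos: [0.4987, -0.2143, 0.0949]
tool_rot: [-179.9, -0.0, 91.7]
force: [-0.1, -0.1, -0.4]
grip_width: 0.0154
```

Run:
```python
from cell import env
from h import *
o=env.get_obs(); print(o['time_s'],o['tool_pos'],o['tool_rot'],o['force'])
s=env.read_camera('scene');crop(s['img'],130,150,130,130,5,'pics/s29.png')
```

```text
37.2333 [ 0.49866494 -0.21429397  0.09490789] [-1.79870653e+02 -4.00466442e-02  9.17144988e+01] [-0.08159156 -0.06907414 -0.37579125]
```

View pics/s29.png

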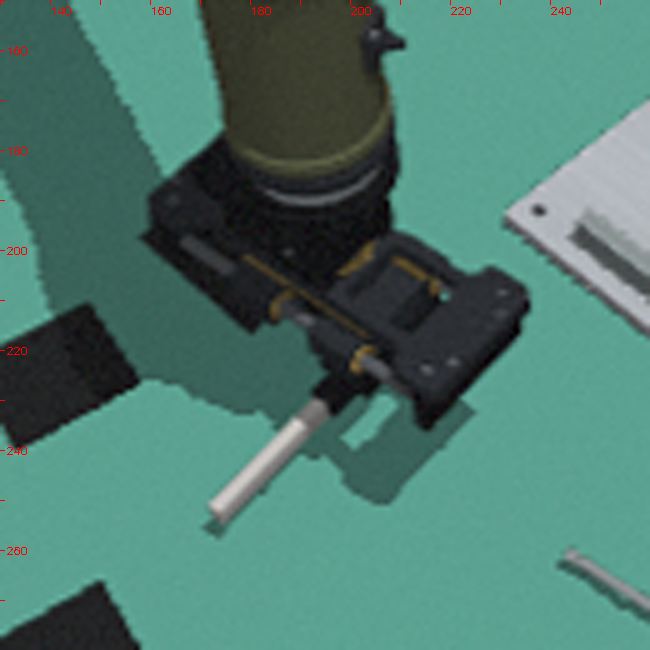

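Clear bench all round. I'll lower to about 0.0745.

Emit:
{"fn": "drive_tool", "kwargs": {
  "commands": [
    [0,0,0.9,0,0,0,0.1],
    [0,0,0.7,0,0,0,0.1],
    [0,0,0.3,0,0,0,0.1],
    [0,0,0,0,0,0,0.1],
    [0,0,0,0,0,0,0.1]
  ]
}}

```text
time_s: 37.7
tool_pos: [0.4996, -0.2148, 0.0765]
tool_rot: [-180.0, -0.0, 91.6]
force: [0.9, -0.8, -0.3]
grip_width: 0.0153
```

Run:
```python
from cell import env
o=env.get_obs(); print(o['time_s'],o['tool_pos'],o['tool_rot'],o['force'],o['wrist_torque'])
```

```text
37.7 [ 0.49956242 -0.21483696  0.07653201] [-1.79996835e+02 -1.86848536e-03  9.15964556e+01] [ 0.90760865 -0.76015019 -0.26515361] [-0.10065053  0.04468471 -0.05253851]
```

Emit:
{"fn": "drive_tool", "kwargs": {
  "commands": [
    [0,0,0.1,0,0,0,0.1],
    [0,0,0.1,0,0,0,0.1],
    [0,0,0,0,0,0,0.1]
  ]
}}

```text
time_s: 37.95
tool_pos: [0.4998, -0.2149, 0.0747]
tool_rot: [180.0, 0.0, 91.6]
force: [0.1, 0.6, 0.1]
grip_width: 0.0153
```

Run:
```python
from cell import env
o=env.get_obs(); print(o['time_s'],o['tool_pos'],o['tool_rot'],o['force'],o['wrist_torque'])
```

```text
37.95 [ 0.49977963 -0.21490122  0.07467267] [1.79970876e+02 6.78063911e-03 9.15908885e+01] [0.09554019 0.61576287 0.11902615] [-0.11255233  0.07031056  0.05814527]
```

Emit:
{"fn": "drive_tool", "kwargs": {
  "commands": [
    [0,0,0.08,0,0,0,0.1],
    [0,0,0,0,0,0,0.1],
    [0,0,0,0,0,0,0.4],
    [0,0,0,0,0,0,0.4],
    [0,0,0,0,0,0,0.4],
    [0,0,-2,0,0,0,0.4],
    [0,0,-3.5,0,0,0,0.4],
    [0,0,-3.5,0,0,0,0.4],
    [0,0,-3.5,0,0,0,0.4],
    [-1.5,-2,-1,0,0,0,0.4],
    [-2,-2,0,0,0,0,0.4],
    [0,0,0,0,0,0,0.4],
    [0,0,0,0,0,0,0.4]
  ]
}}

```text
time_s: 39.03
tool_pos: [0.4595, -0.2523, 0.209]
tool_rot: [179.9, -0.0, 91.4]
force: [1.0, 0.5, -0.3]
grip_width: 0.0345
```

Run:
```python
from cell import env
from h import *
o=env.get_obs(); print(o['time_s'],o['tool_pos'],o['force'])
s=env.read_camera('scene');d=env.read_camera('side')
cv2.imwrite('pics/s30.png',s['img'][80:310,120:440].repeat(2,0).repeat(2,1));crop(d['img'],190,190,90,60,8,'pics/d30.png')
cv2.imwrite('pics/d30f.png',d['img'])
```

```text
39.0333 [ 0.45947036 -0.25231557  0.20904255] [ 0.97115007  0.48291007 -0.25320657]
```

View pics/s30.png

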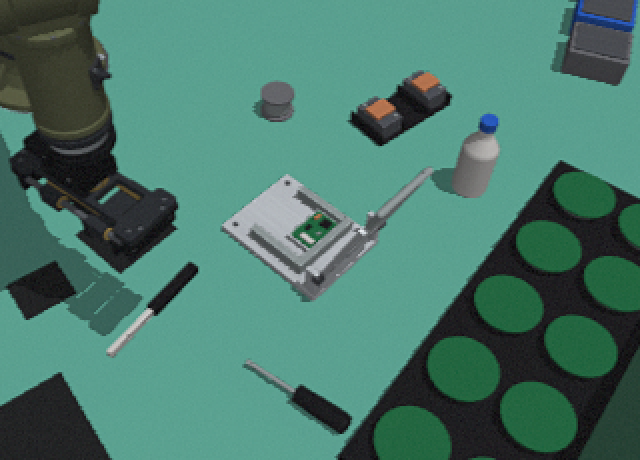

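View pics/d30f.png

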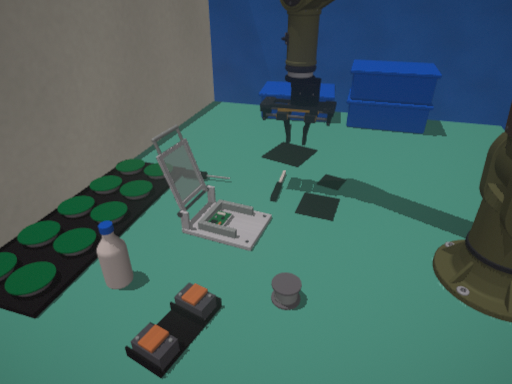

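View pics/d30.png

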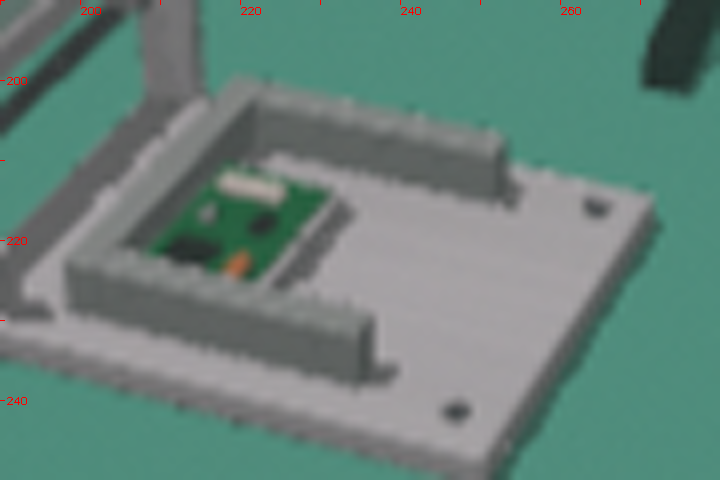

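Everything looks in place: the module is in the corner, the guard is open, the pusher lies at (150,310) in the enlarged scene view, and the bystanders haven't moved. One closer wrist look at the left-rail gap, from the right side of the rail, before handing in.

Run:
```python
from plan import *
p,r=cur()
show(steps(p,r,[((.56,-.125,.21),rot(85),False,2.4)],hand=.4))
```

```text
7
[[1.75,1.47,-0.02,0,0,0.9,0.4],[1.77,1.44,-0.02,0,0,1,0.4],[1.8,1.4,-0.02,0,0,0.9,0.4],[1.82,1.38,-0.02,0,0,1,0.4],[1.84,1.35,-0.03,0,0,0.9,0.4],[1.87,1.32,-0.02,0,0,1,0.4],[1.88,1.29,-0.02,0,0,0.9,0.4]]
```

Emit:
{"fn": "drive_tool", "kwargs": {
  "commands": [
    [1.75,1.45,0,0,0,0.9,0.4],
    [1.75,1.45,0,0,0,1,0.4],
    [1.8,1.4,0,0,0,0.9,0.4],
    [1.8,1.4,0,0,0,1,0.4],
    [1.85,1.35,0,0,0,0.9,0.4],
    [1.85,1.3,0,0,0,1,0.4],
    [1.9,1.3,0,0,0,0.9,0.4],
    [0,0,0,0,0,0,0.4],
    [0,0,0,0,0,0,0.4]
  ]
}}

```text
time_s: 39.88
tool_pos: [0.5607, -0.1232, 0.2077]
tool_rot: [-179.9, 0.0, 85.3]
force: [-0.4, 0.2, -0.3]
grip_width: 0.0346
```

Run:
```python
from cell import env
from h import *
import pickle
o=env.get_obs(); print(o['time_s'],o['tool_pos'],o['force'])
c=env.read_camera('wrist');pickle.dump(c,open('w31.pkl','wb'))
from plan import w
print(proj(c,w(45,44,.032),True))
crop(c['img'],205,20,120,100,6,'pics/w31.png')
```

```text
39.8833 [ 0.56067401 -0.12321164  0.2076731 ] [-0.42851467  0.1626433  -0.25551881]
[304.72591264  27.83762352]
```

View pics/w31.png

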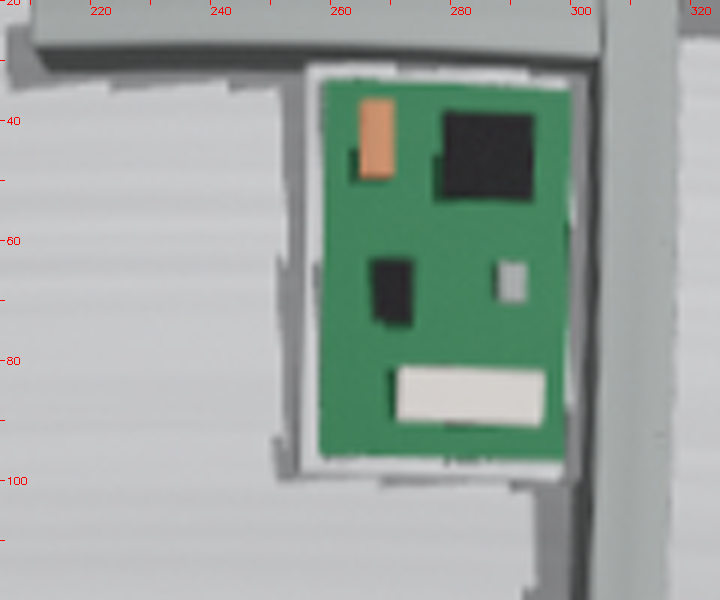

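The wrist close-up shows the module's rim meeting the dark face of the left rail along its whole left end. It also meets the fence face along its far edge, with no bed visible between and its edges parallel. The gripper is free and empty, so I'm handing in.

Run:
```python
from cell import env
print(env.sign_off())
```

```text
the job is handed in; nothing more can be done
None
```

The job is done and handed in at about 40 s of the 72 s allowed; the hand-in gave no verdict.

**What I did:**
1. I swung the guard up to about 106° by its handle and let it fall onto its stop.
2. I took the module out of the middle lane by its ends and put it down on the middle-sized pad. I then regripped it across its 44 mm and laid it between the rails until the force showed contact.
3. Holding the pusher by its handle, I pushed the module to the fence with the blade tip. I slid the blade along the right rail to push it to the left rail, then pressed it to the fence once more.
4. I laid the pusher on open bench to the right of the fixture.

**Last checks:**
- **Fence:** the module's near edge was at 1.2 mm, which puts its far edge at about 45 mm, where the fence is. It was square to within 0.1 mm over 62 mm. Both fence pushes stopped at the same place, within 0.2 mm.
- **Left rail:** the board centre was 10.6 mm left of the fixture's centreline, against 10.7 mm expected for contact. The final wrist close-up showed no gap at the rail or the fence.
- **Surroundings:** the guard was still open. The transformers, reel, bottle and screwdriver looked unmoved, and the gripper was touching nothing.

**Disagreements:**
- The scene and side cameras differed by about 3–5 mm on where the blade was beside the module. I found the right rail by touch instead of trusting them.
- The right-edge reading put the module's left end about 1.6 mm past the rail, which I took as measurement error.
- The fence position I felt was about 2 mm beyond my camera estimate.

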